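# Load the roller feeder of the microscope station

### The job

Get the sloping roller feeder ready for the microscope. First draw the red-handled hold-back pin straight up out of the lane, so that the yellow-lidded reference case rolls down to the stop, and hang the pin by its collar in the yellow side notch. Then set every blue-lidded specimen case lengthways and lid up on the upper end of the rollers so that they roll down and queue up tight behind the reference case, leaving the orange-lidded quarantine case where it stands, and when all are in the queue throw the green-knobbed lever fully over.

Things in the scene. Friction and masses are not known exactly. Their poses are not given: they have to be found in the camera images.
- lane: Fixed roller feeder, 424 x 68 mm; origin on the table below its middle. Own x level, pointing downhill; y left of that; z up. Bed of free 16 mm steel rollers falling 8 deg to +x: roller surface 50 mm above the table at the stop (x = +205 mm), 108 mm at the upper end (x = -207). Side rails 56 mm apart inside, 6 mm thick, 12 mm above the rollers, blue edges. Loading part: x = -207 to +40.
- hood (a point): Middle of the top of the clear hood over the lower part of the lane: flat, 133 mm above the table, lane x = 40 to 214 mm, 92 mm wide, on four posts. Cases get beneath it only by rolling. Axes as the lane's.
- load (a point): Point on the roller surface on the lane's middle line near its upper end (x = -153 mm in the lane's frame, 100 mm above the table): a case set down with its underside centred here, lengthways, rolls down by itself once released; it runs at about 0.04 to 0.2 m/s, a few seconds for the whole lane, and 5 cases plus the reference fit in the queue.
- slot0 (a point): Point on the roller surface where the underside centre of the first case in the queue lies (reference case against the stop). Axes as the lane's.
- slot1 (a point): As slot0, for the second case in the queue, 64 mm up the slope.
- slot2 (a point): Third case in the queue, 64 mm farther up the slope.
- slot3 (a point): Fourth case in the queue.
- slot4 (a point): Fifth case in the queue.
- slot5 (a point): Sixth and last place in the queue; the place farthest up the slope, at x = -144 mm in the lane's frame.
- pin: Loose pin, 148 mm, 120 g; origin at its foot, z up to the handle. Shank 10 mm thick to 104 mm, collar 30 mm wide at 104 to 110, red round handle 22 mm wide at 110 to 148. Starts upright in a 11.2 mm bore, 30 mm deep, mid-lane at lane x = +11 mm (foot 26 mm above the table), holding back the reference case. Its foot clears the case tops after rising 110 mm; it may lean a little in the bore.
- pin_collar (a point): Middle of the underside of the pin's collar, 104 mm above its foot and 25 mm below the middle of its handle.
- notch (a point): Parking place in a yellow fork beside the hood, at the height of its top face (120 mm above the table), at lane x = +120, y = -105 mm. Slot 16 mm wide in lane x, running along lane y from -80 to -126 mm, open at the -126 end and above and below; arms 8 mm thick. The pin hangs here upright, collar underside on the fork. Axes as the lane's.
- ref: Reference case: white box 64 x 46 x 46 mm (x, y, z), yellow lid, 150 g, origin at the centre of its underside, x along its length. At the start it rests on the rollers, held back by the pin.
- sample1: Specimen case: white box 64 x 46 x 46 mm (x, y, z), blue lid, about 150 g, origin at the centre of its underside, x along its length; either end may lead. Starts upright on the table at the left and in front of the lane. May be absent (3 to 5 of sample1 to sample5 are there).
- sample2: Specimen case: white box 64 x 46 x 46 mm (x, y, z), blue lid, about 150 g, origin at the centre of its underside, x along its length; either end may lead. Starts upright on the table at the left and in front of the lane. May be absent (3 to 5 of sample1 to sample5 are there).
- sample3: Specimen case: white box 64 x 46 x 46 mm (x, y, z), blue lid, about 150 g, origin at the centre of its underside, x along its length; either end may lead. Starts upright on the table at the left and in front of the lane. May be absent (3 to 5 of sample1 to sample5 are there).
- sample4: Specimen case: white box 64 x 46 x 46 mm (x, y, z), blue lid, about 150 g, origin at the centre of its underside, x along its length; either end may lead. Starts upright on the table at the left and in front of the lane. May be absent (3 to 5 of sample1 to sample5 are there).
- sample5: Specimen case: white box 64 x 46 x 46 mm (x, y, z), blue lid, about 150 g, origin at the centre of its underside, x along its length; either end may lead. Starts upright on the table at the left and in front of the lane. May be absent (3 to 5 of sample1 to sample5 are there).
- quarantine: Same kind of case with an orange lid, standing among the specimen cases; leave it alone.
- lever (a joint): Lever angle: 0 as found (leaning to the -x side of its base), 1.0 rad when thrown fully over to the +x side; stays where it is left, moved by about 1 N at the knob.
- lever_base: Fixed grey lever block, 70 x 50 x 25 mm, on the table at the right; origin at the centre of its underside. The lever swings in its x-z plane about an axis 22 mm above the table, 80 mm long, from 0.5 rad on the -x side of vertical to 0.5 rad on the +x side.
- lever_tip (a point): Centre of the lever's green ball knob, 26 mm in diameter.
- wash_bottle: Bystander: white bottle 60 mm in diameter, 160 mm high, beyond the lane; origin at the centre of its underside. Leave it alone.
- meter: Bystander: green hand meter 150 x 75 x 35 mm lying at the right; leave it alone.
There are look-alikes about, which are no part of the job. What is shaped like the sample1 but purple is not meant.

How it is judged (in metres and radians):
On the way, in this order (a step that is already met when the one before it is completed fails the run):
1. the pin hangs in the side notch and the reference case has rolled to the stop (x of pin_collar in the frame of notch between -0.008 and 0.008 m and y of pin_collar in the frame of notch between -0.022 and 0.022 m and z of pin_collar in the frame of notch between -0.005 and 0.005 m and angle between pin's own z axis and vertical below 0.15 rad and contact force between pin and the fingers below 0.5 N and distance between ref and slot0 below 0.01 m and angle between ref's own z axis and vertical below 0.25 rad), for 0.2 s.
2. every specimen case present has rolled into the queue behind the reference case ((distance between sample1 and slot1 below 0.012 m or distance between sample1 and slot2 below 0.012 m or distance between sample1 and slot3 below 0.012 m or distance between sample1 and slot4 below 0.012 m or distance between sample1 and slot5 below 0.012 m) and angle between each of sample1, sample2, sample3, sample4, sample5, ref's own z axis and vertical below 0.25 rad and linear speed of each of sample1, sample2, sample3, sample4, sample5 below 0.03 m/s and contact force between each of sample1, sample2, sample3, sample4, sample5 and the fingers below 0.2 N and (distance between sample2 and slot1 below 0.012 m or distance between sample2 and slot2 below 0.012 m or distance between sample2 and slot3 below 0.012 m or distance between sample2 and slot4 below 0.012 m or distance between sample2 and slot5 below 0.012 m) and (distance between sample3 and slot1 below 0.012 m or distance between sample3 and slot2 below 0.012 m or distance between sample3 and slot3 below 0.012 m or distance between sample3 and slot4 below 0.012 m or distance between sample3 and slot5 below 0.012 m) and (distance between sample4 and slot1 below 0.012 m or distance between sample4 and slot2 below 0.012 m or distance between sample4 and slot3 below 0.012 m or distance between sample4 and slot4 below 0.012 m or distance between sample4 and slot5 below 0.012 m) and (distance between sample5 and slot1 below 0.012 m or distance between sample5 and slot2 below 0.012 m or distance between sample5 and slot3 below 0.012 m or distance between sample5 and slot4 below 0.012 m or distance between sample5 and slot5 below 0.012 m) and distance between any of sample1, sample2, sample3, sample4, sample5 and slot1 below 0.012 m and distance between ref and slot0 below 0.01 m), for 0.3 s.
3. the lever is thrown over (value of joint lever above 0.85 rad), for 0.2 s.
At the end, for the whole second after the job is handed in: Pin hanging upright in the notch (8 mm across, 22 mm along, 5 mm in height); reference case within 10 mm of its place at the stop; every specimen case upright, at rest, within 12 mm of a queue place, the second taken; lever over 0.85 rad; quarantine case moved under 30 mm; all released (all of step 2 and x of pin_collar in the frame of notch between -0.008 and 0.008 m and y of pin_collar in the frame of notch between -0.022 and 0.022 m and z of pin_collar in the frame of notch between -0.005 and 0.005 m and angle between pin's own z axis and vertical below 0.15 rad and contact force between pin and the fingers below 0.5 N and value of joint lever above 0.85 rad and linear speed of ref below 0.02 m/s and distance of quarantine from where it was at the start of the episode below 0.03 m); the robot touches nothing.
It fails at once if the quarantine case is moved more than 30 mm (distance of quarantine from where it was at the start of the episode above 0.03 m).
It fails at once if the wash bottle is moved more than 30 mm or tipped (distance of wash_bottle from where it was at the start of the episode above 0.03 m or angle between wash_bottle's own z axis and vertical above 0.4 rad).
It fails at once if the meter is moved more than 30 mm (distance of meter from where it was at the start of the episode above 0.03 m).
Of sample1, sample2, sample3, sample4, sample5 only 3 to 5 are there at a start; the rules pass over those that are not, and their reading is None.
At some moment in a run one of sample1, sample2, sample3, sample4, sample5 may be knocked a few centimetres aside while the robot is not near it.
It also fails if it takes over 210 s, if anything falls off the work surface, if the arm or the gripper's body presses on something with over 40 N, if the wrist force passes 120 N, or if a joint passes its speed limit or range.

### The arm

A 6-joint arm with a two-finger parallel gripper is mounted at the origin on the work surface. World frame = base frame: x ahead of the robot, y to its left, z up, the work surface at z = 0. Lengths are in mm, angles in rad, forces in N, time in s.
With the tool pointing down it reaches from about 350 to 975 mm from the base axis. Payload 7.1 kg.
Tool frame: the origin (TCP) lies on the centre line of the jaws, within the pads' length; the fingertips stand 8 mm ahead of it and the grasp point (between the pads) lies 11 mm behind it; z points along the fingers, x is the direction in which the jaws open and shut, and the axes are right-handed (so a half turn about z gives the same grasp; the last joint's range is limited). The gripper opens to 88 mm and grips with 3 to 60 N. Pads are 20 mm wide; open, the fingers measure 115 mm over their backs; the gripper's body (75 mm by 178 mm) begins 61 mm behind the grasp point.
Start: joints at [-1.315, 0.423, 1.63, -0, 1.089, -0.019], TCP at [169.615, -601.528, 230.675] pointing down, gripper open.
Joint ranges: [-3, 3], [-0.9, 2.11], [0.09, 2.58], [-1.31, 4.45], [0.11, 2.69], [-2.54, 2.54]. Speed limits (rad/s): [2.39, 2.39, 3.01, 3.14, 3.14, 3.14].

### API

Orientations are given as a rotation vector (axis times angle).
In Python, from workcell import ctrl gives the robot as it stands.
- The arm moves only by the shell command python3 -m handwheel 'ROWS'. ROWS is JSON, a list of rows, each a list of 3 entries, a list of its own where there are three numbers: the turn, a rotation vector about the tool's x, y, z in rad, then the shift along the tool's x, y, z in mm, then the opening, from 0 (shut) to 1 (fully open). In form: [[[ax, ay, az], [tx, ty, tz], jaw], ...]. A call has exactly 10 rows; each row shifts and turns the pose as measured when the row begins, along the tool's axes as they then stand; what a row does not reach is not made up. A row lasts 1/12 s, in which the tool goes at most 41.7 mm and 7.16 degrees, less where a joint would pass 70% of its speed; a pose out of reach is approached as far as the arm can. A call with a gripper value outside its range is refused whole. The fingers move at their own pace and stop on an object; the grip force is fixed at half the most. Time passes only in rows, so rows that do not move let the fingers close, or fill a call up. It gives the time, the measured TCP pose, the force and the opening at its end, in the units of the state.
- ctrl.get_obs(): the state, without advancing time (a new reading comes with each control period).
- ctrl.get_image(name): name is "scene" or "top" or "wrist"; returns a dict with "pixels" (480x640x3 uint8, red, green, blue), "camera_matrix" (3x3 intrinsics, pixels), "dist" ([k1, k2, p1, p2, k3] as OpenCV has them; the pictures are not rectified), "rvec" (rotation vector, rad) and "tvec" (3), from world to camera coordinates, as OpenCV has them. Camera axes: x right, y down, z forward; pixel columns grow to the right and rows downward; lengths in mm; the calibration is good to about 2 mm. A picture is of the moment at which its call begins. There is no depth.
- ctrl.close_job(): hands the job in, once; it reports no verdict.
Trained networks look in a picture, given as the dict that the camera call returned (one of the last four; its "shot" number tells which), for a name from the list of things; names that differ only in an ending like _2 or _b are one class to them, and where a whole thing is asked for, a point or a joint stands for the part that bears it (a point fixed in the world has none). Each returns a list of dicts, best first, with "score" (0 to 1); they miss things now and then, are a little off and sometimes report something else, mostly with a low value. They report only what shows in the picture. A call takes as long as a camera call. They do not tell look-alikes from the thing itself.
- ctrl.look_for(picture, query): "position" ([x, y, z] in mm, in the coordinates of the camera as it stood for that picture, good to about 4 mm: the middle of the surface that is visible of it).
- ctrl.spot_point(picture, query): "position" ([x, y, z] in mm, in the coordinates of the camera as it stood for that picture, good to about 4 mm: a listed point, or the origin of a listed thing).
The state is a dict: "t": time; "qpos": joint angles; "qvel": joint speeds; "joint_torque": joint torques, N m; "ee_pos": TCP position; "orientation": TCP orientation; "ft_force": force on the tool from outside, world axes, zero at the start; "moment": the same for the moment, N m; "width": finger opening in mm.
Only numpy, scipy, OpenCV 4.12 (cv2) and the standard library are available. Lean on these libraries where they do the work, as an engineer would, in place of code of your own. Each camera call takes 0.05 s, during which the arm holds its last target.

## Working session

There is one attempt and no reset: what is moved stays moved. The work goes in short steps, Python scripts to look and compute and a shell command to move; the robot and the scene stay as the last step left them, time stands still between calls to the robot, and variables do not carry over. Pictures are saved under pics/ and viewed, and the job is handed in when it is done.

```bash
ls; mkdir -p pics; cat > h.py <<'E'
import numpy as np,cv2
from scipy.spatial.transform import Rotation as R
from workcell import ctrl
def save(p,n): cv2.imwrite('pics/'+n+'.png',cv2.cvtColor(p['pixels'],cv2.COLOR_RGB2BGR))
def c2w(p,x):
    Rm=cv2.Rodrigues(np.array(p['rvec'],float))[0]
    return Rm.T@(np.array(x,float)-np.array(p['tvec'],float).ravel())
def w2p(p,X):
    return cv2.projectPoints(np.array(X,float).reshape(-1,3),np.array(p['rvec'],float),np.array(p['tvec'],float),np.array(p['camera_matrix'],float),np.array(p['dist'],float))[0].reshape(-1,2)
def ray(p,uv,z):
    "pixel -> world at height z"
    n=cv2.undistortPoints(np.array(uv,float).reshape(-1,1,2),np.array(p['camera_matrix'],float),np.array(p['dist'],float)).reshape(-1,2)
    Rm=cv2.Rodrigues(np.array(p['rvec'],float))[0]
    C=-Rm.T@np.array(p['tvec'],float).ravel()
    d=np.c_[n,np.ones(len(n))]@Rm
    return C+d*((z-C[2])/d[:,2])[:,None]
def obs():
    o=ctrl.get_obs(); print('t',round(o['t'],2),'pos',np.round(o['ee_pos'],1),'rv',np.round(o['orientation'],3),'F',np.round(o['ft_force'],1),'w',round(o['width'],1)); return o
def delta(T,ang=None):
    "tool-axis shift to reach world point T; ang= yaw of tool x axis wanted"
    o=ctrl.get_obs(); M=R.from_rotvec(o['orientation']); d=M.inv().apply(np.array(T)-o['ee_pos'])
    x=M.apply([1,0,0]);print('tool shift',np.round(d,1),'yaw x',np.round(np.arctan2(x[1],x[0]),4),'z',np.round(M.apply([0,0,1]),3))
E
python3 - <<'E'
from h import *
o=obs(); print(np.round(o['qpos'],3))
a=ctrl.get_image('scene');b=ctrl.get_image('top')
save(a,'s0');save(b,'t0')
for nm,p in(('scene',a),('top',b)):
    for q in ['lane','pin','pin_collar','notch','ref','sample1','quarantine','lever_tip','lever_base','wash_bottle','meter','load','slot0','slot5','hood']:
        for r in ctrl.spot_point(p,q)[:8]:
            print(nm,q,round(r['score'],2),np.round(c2w(p,r['position'])),np.round(w2p(p,c2w(p,r['position']))[0]))
print(ctrl.get_obs()['t'])
E
```

```text
pics
t 0.0 pos [ 169.5 -601.   229.9] rv [-2.504e+00  1.896e+00  2.000e-03] F [0.2 0.5 1. ] w 88.0
[-1.315  0.424  1.631 -0.     1.089 -0.019]
scene lane 0.91 [595. -66.   4.] [318. 262.]
scene pin 0.75 [592. -81.  25.] [312. 257.]
scene pin_collar 0.85 [594. -84. 128.] [311. 230.]
scene pin_collar 0.32 [600.   7.  89.] [350. 238.]
scene notch 0.66 [ 478. -183.  119.] [261. 202.]
scene notch 0.37 [ 584. -180.   65.] [269. 250.]
scene notch 0.23 [600.   9.  90.] [351. 237.]
scene ref 0.76 [594. -42.  83.] [329. 240.]
scene sample1 0.68 [436. 301.  -2.] [438. 199.]
scene sample1 0.68 [421.  55.  -2.] [351. 206.]
scene sample1 0.56 [510. 207.  -3.] [414. 223.]
scene sample1 0.55 [563. 308.  -3.] [457. 233.]
scene quarantine 0.58 [434. 429.  -1.] [481. 192.]
scene lever_tip 0.63 [ 407. -334.   90.] [199. 197.]
scene lever_tip 0.34 [602.   7.  92.] [350. 238.]
scene lever_base 0.89 [ 446. -330.    2.] [207. 232.]
scene wash_bottle 0.78 [726. 148.  -1.] [419. 295.]
scene meter 0.56 [ 370. -531.   -2.] [131. 222.]
scene meter 0.18 [433. 428.  -3.] [480. 192.]
scene load 0.86 [605.  83.  99.
[... 1917 characters left out ...]
.] [261. 224.]
top slot0 0.88 [ 587. -116.   74.] [336. 232.]
top slot0 0.88 [600.   8.  92.] [288. 226.]
top slot0 0.79 [ 577. -247.   55.] [386. 238.]
top slot0 0.72 [723. 150.  -2.] [241. 192.]
top slot0 0.69 [ 586. -181.   62.] [361. 234.]
top slot0 0.6 [594. -56.  78.] [313. 229.]
top slot0 0.32 [ 410. -340.   93.] [427. 300.]
top slot5 0.97 [604.  77.  98.] [261. 224.]
top slot5 0.88 [ 587. -116.   74.] [336. 232.]
top slot5 0.88 [600.   8.  92.] [288. 226.]
top slot5 0.79 [ 577. -247.   55.] [386. 238.]
top slot5 0.72 [723. 150.  -2.] [241. 192.]
top slot5 0.69 [ 586. -181.   62.] [361. 234.]
top slot5 0.6 [594. -56.  78.] [313. 229.]
top slot5 0.32 [ 410. -340.   93.] [427. 300.]
1.6
```

View pics/t0.png

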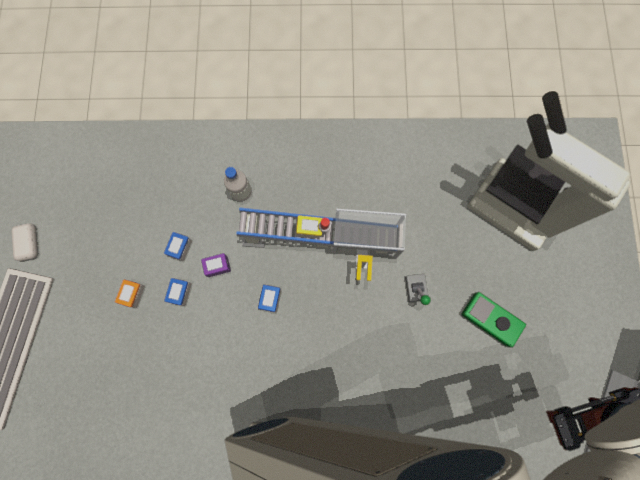

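View pics/s0.png

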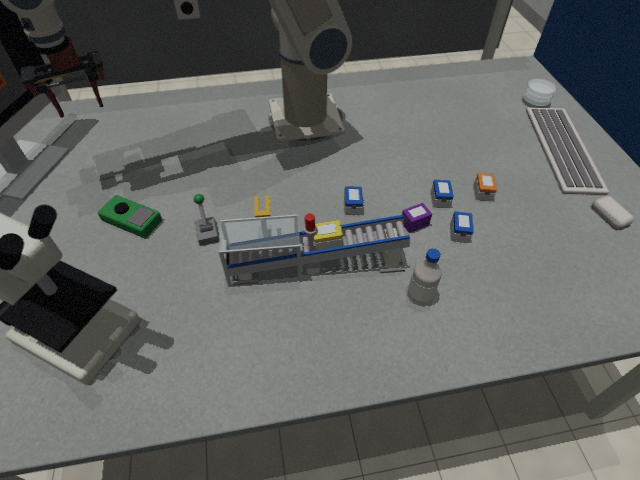

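The top view shows the candidates. Blue lids are at (176,246), (176,292) and (269,299), so there are 3 samples. The purple look-alike is at (215,265), the orange quarantine case at (127,293), and the yellow ref at (309,227) with the red pin at (325,225). First I'll check the choice in a close crop.

```bash
python3 - <<'E'
from h import *
im=cv2.imread('pics/t0.png')
cv2.imwrite('pics/crop0.png',cv2.resize(im[180:320,110:450],None,fx=2.35,fy=2.35,interpolation=cv2.INTER_CUBIC))
delta([540,-90,300])
w=ctrl.get_image('wrist');save(w,'w0')
o=ctrl.get_obs();C=c2w(w,[0,0,0]);M=R.from_rotvec(o['orientation'])
print('cam in tool',M.inv().apply(C-o['ee_pos']), 'fwd',M.inv().apply(c2w(w,[0,0,1])-C),w['camera_matrix'])
u=np.array([-25,-328]);u=u/np.linalg.norm(u);print(np.arctan2(u[1],u[0]))
E
```

```text
tool shift [-391.9 -495.3  -69.3] yaw x -1.296 z [ 0. -0. -1.]
cam in tool [  -0.26056809  -84.9375337  -152.48275975] fwd [-3.00884078e-04  3.06401524e-01  9.51902314e-01] [[346.75571261   0.         316.19952946]
 [  0.         346.75571261 237.16600531]
 [  0.           0.           1.        ]]
-1.6468687544342828
```

View pics/crop0.png

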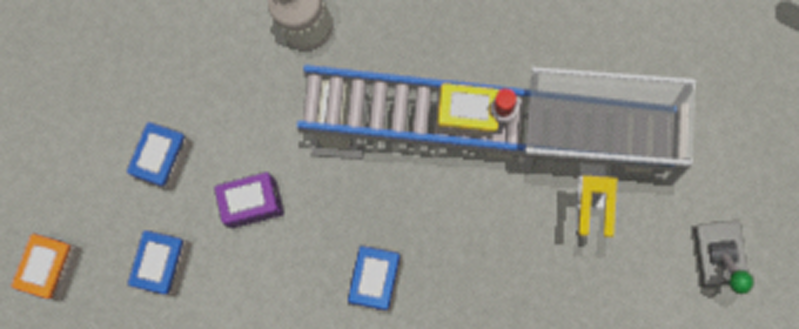

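The crop confirms three blue-lidded cases, the purple decoy, the orange case at the far left, and the red pin just downhill of the yellow ref. Next I turn the tool so the jaws open across the lane, rising as I go.

```bash
python3 -m handwheel '[[[0,0,-0.122],[0,0,-8],1],[[0,0,-0.122],[0,0,-8],1],[[0,0,-0.122],[0,0,-8],1],[[0,0,-0.122],[0,0,-8],1],[[0,0,-0.122],[0,0,-8],1],[[0,0,-0.122],[0,0,-8],1],[[0,0,-0.122],[0,0,-8],1],[[0,0,-0.122],[0,0,-8],1],[[0,0,-0.122],[0,0,-8],1],[[0,0,-0.122],[0,0,-8],1]]'; python3 - <<'E'
from h import *
delta([590,-80,300]);obs()
E
```

```text
t: 2.48
ee_pos: [169.2, -600.0, 311.5]
orientation: [-3.136, 0.073, 0.002]
ft_force: [0.2, -0.6, -0.1]
width: 88.1
tool shift [ 396.2 -538.9   13.7] yaw x -0.0465 z [-0.001  0.005 -1.   ]
t 2.48 pos [ 169.2 -600.   311.5] rv [-3.136e+00  7.300e-02  2.000e-03] F [ 0.2 -0.6 -0.1] w 88.1
```

```bash
for i in 1 2; do python3 -m handwheel '[[[0,0,0],[20,-27,0.5],1],[[0,0,0],[20,-27,0.5],1],[[0,0,0],[20,-27,0.5],1],[[0,0,0],[20,-27,0.5],1],[[0,0,0],[20,-27,0.5],1],[[0,0,0],[20,-27,0.5],1],[[0,0,0],[20,-27,0.5],1],[[0,0,0],[20,-27,0.5],1],[[0,0,0],[20,-27,0.5],1],[[0,0,0],[20,-27,0.5],1]]'; done; python3 - <<'E'
from h import *
delta([590,-80,300]);obs()
w=ctrl.get_image('wrist');save(w,'w1')
for q in ['lane','pin','pin_collar','notch','ref','load','slot0','hood']:
    for r in ctrl.spot_point(w,q)[:5]:
        print(q,round(r['score'],2),np.round(c2w(w,r['position']),1),np.round(w2p(w,c2w(w,r['position']))[0]))
E
```

```text
t: 3.32
ee_pos: [384.3, -333.7, 309.5]
orientation: [3.137, -0.075, 0.002]
ft_force: [-0.0, -0.2, 0.7]
width: 88.1
t: 4.15
ee_pos: [605.5, -58.0, 305.8]
orientation: [3.135, -0.074, 0.009]
ft_force: [0.5, -0.6, 0.6]
width: 87.8
tool shift [-14.5  22.7   5.8] yaw x -0.0472 z [ 0.005 -0.006 -1.   ]
t 4.15 pos [605.5 -58.  305.8] rv [ 3.135 -0.074  0.009] F [ 0.5 -0.6  0.6] w 87.8
pin 0.43 [ 589.6 -118.2   73.5] [304. 254.]
pin_collar 0.7 [594.1 -84.8 129.7] [305. 243.]
ref 0.83 [596.7 -39.   82. ] [306. 189.]
load 0.82 [607.6  85.6 103.3] [310.  61.]
slot0 0.97 [603.8  11.4  89.4] [310. 141.]
slot0 0.95 [ 591.1 -118.1   71.7] [305. 253.]
slot0 0.56 [609.1  85.3 100.7] [312.  62.]
hood 0.74 [ 584.4 -195.5  136.5] [302. 341.]
```

View pics/w1.png

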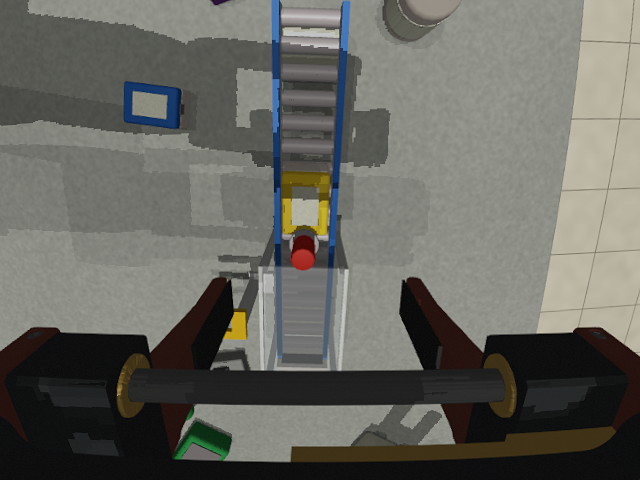

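The wrist view shows the handle top at (303,262), the collar at about (304,240), ref at (306,200), and the rails running upward.

```bash
python3 - <<'E'
from h import *
w=ctrl.get_image('wrist')
im=w['pixels'].astype(int)
r=(im[...,0]>130)&(im[...,1]<70)&(im[...,2]<70); r[:200]=0;r[290:]=0
ys,xs=np.where(r);print(xs.min(),xs.max(),ys.min(),ys.max(),len(xs))
cv2.imwrite('pics/w1c.png',cv2.resize(w['pixels'][190:290,250:360,::-1],None,fx=5,fy=5))
print('top',ray(w,[[303,261]],174))
hsv=cv2.cvtColor(w['pixels'],cv2.COLOR_RGB2HSV)
b=(hsv[...,0]>100)&(hsv[...,0]<125)&(hsv[...,1]>150)&(hsv[...,2]>50)
for row in (10,40,80,120,160):
    c=np.where(b[row,240:400])[0]+240
    g=np.split(c,np.where(np.diff(c)>3)[0]+1)
    e=[(k[0],k[-1]+1) for k in g if len(k)>2]
    z=120-(row/160)*22
    print(row,e,[np.round(ray(w,[[v,row]],z)[0][:2],1) for k in e for v in k])
E
```

```text
293 315 246 266 378
top [[591.76955841 -89.38508382 174.        ]]
10 [(np.int64(273), np.int64(281)), (np.int64(344), np.int64(350))] [array([576.5, 123.8]), array([583.4, 123.4]), array([638.2, 120.8]), array([643.5, 120.6])]
40 [(np.int64(274), np.int64(281)), (np.int64(342), np.int64(349))] [array([575.1, 100.3]), array([581.4, 100. ]), array([636. ,  97.3]), array([642.3,  97.1])]
80 [(np.int64(274), np.int64(281)), (np.int64(340), np.int64(346))] [array([572. ,  67.1]), array([578.5,  66.8]), array([633.6,  64.1]), array([639.2,  63.8])]
120 [(np.int64(274), np.int64(281)), (np.int64(338), np.int64(344))] [array([568.5,  31.3]), array([575.3,  30.9]), array([630.9,  28.1]), array([636.7,  27.9])]
160 [(np.int64(275), np.int64(281)), (np.int64(336), np.int64(341))] [array([565.7,  -7.8]), array([571.8,  -8.1]), array([627.9, -10.9]), array([633. , -11.2])]
```

View pics/w1c.png

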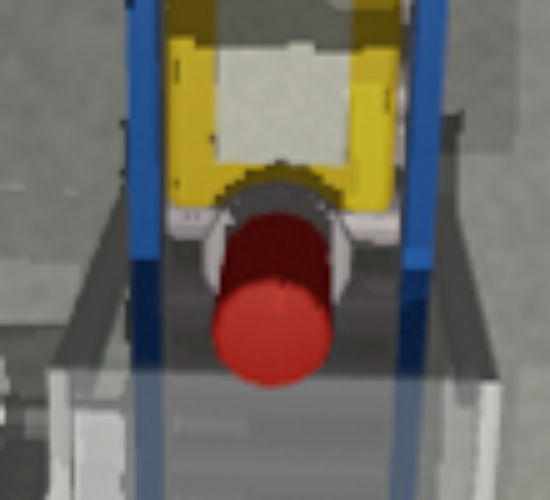

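```bash
python3 - <<'E'
from h import *
w=ctrl.get_image('wrist')
print(ray(w,[[304.4,256.4]],174),ray(w,[[305.2,241]],134))
delta([592.8,-84.5,215]);
E
```

```text
[[593.38534013 -85.04420306 174.        ]] [[593.15343755 -84.35929406 134.        ]]
tool shift [-10.8  24.   91. ] yaw x -0.0488 z [ 0.005 -0.006 -1.   ]
```

```bash
python3 -m handwheel '[[[0,0,0.032],[-2.7,6,5],1],[[0,0,0],[-2.7,6,10],1],[[0,0,0],[-2.7,6,15],1],[[0,0,0],[-2.7,6,20],1],[[0,0,0],[0,0,20],1],[[0,0,0],[0,0,20],1],[[0,0,0],[0,0,10],1],[[0,0,0],[0,0,0],1],[[0,0,0],[0,0,0],1],[[0,0,0],[0,0,0],1]]'; python3 - <<'E'
from h import *
delta([593.2,-84.7,148]);obs()
w=ctrl.get_image('wrist');save(w,'w2')
p=ctrl.get_image('scene');save(p,'s2')
E
```

```text
t: 5.53
ee_pos: [587.7, -91.8, 199.3]
orientation: [3.132, -0.144, 0.009]
ft_force: [0.2, 0.0, 0.0]
width: 87.7
tool shift [ 4.5 -7.9 51.2] yaw x -0.092 z [ 0.005 -0.007 -1.   ]
t 5.53 pos [587.7 -91.8 199.3] rv [ 3.132 -0.144  0.009] F [0.2 0.  0. ] w 87.7
```

View pics/w2.png

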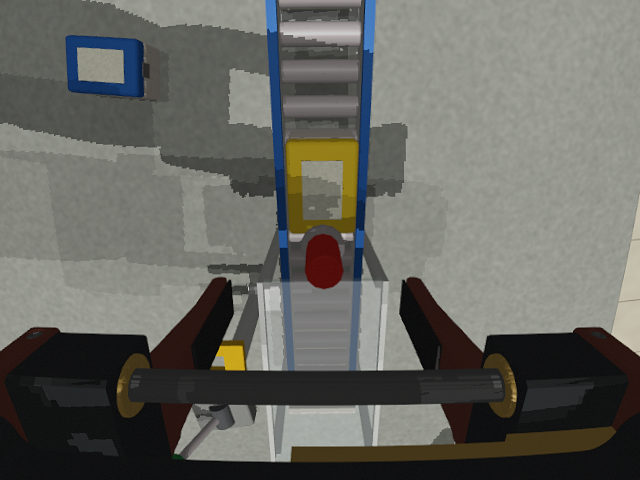

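```bash
python3 -m handwheel '[[[0.007,-0.005,-0.008],[2,-4,5],1],[[0,0,0],[1.5,-2,5],1],[[0,0,0],[0,0,5],1],[[0,0,0],[0,0,8],1],[[0,0,0],[0,0,8],1],[[0,0,0],[0,0,5],1],[[0,0,0],[0,0,3],1],[[0,0,0],[0,0,0],1],[[0,0,0],[0,0,0],1],[[0,0,0],[0,0,0],1]]'; python3 - <<'E'
from h import *
delta([593.2,-84.7,148]);obs()
w=ctrl.get_image('wrist');save(w,'w3')
E
```

```text
t: 6.47
ee_pos: [594.5, -85.0, 158.8]
orientation: [-3.138, 0.128, -0.009]
ft_force: [-0.6, -0.3, 0.5]
width: 88.0
tool shift [-1.4 -0.2 10.8] yaw x -0.0818 z [ 0.006  0.001 -1.   ]
t 6.47 pos [594.5 -85.  158.8] rv [-3.138  0.128 -0.009] F [-0.6 -0.3  0.5] w 88.0
```

View pics/w3.png

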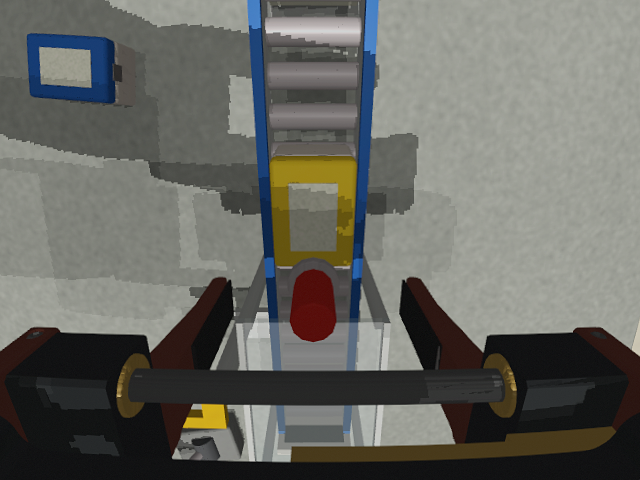

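```bash
python3 -m handwheel '[[[0,-0.005,0],[-1.2,0,3],1],[[0,0,0],[0,0,4],1],[[0,0,0],[0,0,2],1],[[0,0,0],[0,0,0],1],[[0,0,0],[0,0,0],0.6],[[0,0,0],[0,0,0],0.4],[[0,0,0],[0,0,0],0.2],[[0,0,0],[0,0,0],0],[[0,0,0],[0,0,0],0],[[0,0,0],[0,0,0],0]]'; python3 -m handwheel '[[[0,0,0],[0,0,0],0],[[0,0,0],[0,0,0],0],[[0,0,0],[0,0,0],0],[[0,0,0],[0,0,0],0],[[0,0,0],[0,0,0],0],[[0,0,0],[0,0,0],0],[[0,0,0],[0,0,0],0],[[0,0,0],[0,0,0],0],[[0,0,0],[0,0,0],0],[[0,0,0],[0,0,0],0]]'; python3 - <<'E'
from h import *
delta([593.2,-84.7,148]);obs()
w=ctrl.get_image('wrist');save(w,'w4')
E
```

```text
t: 7.35
ee_pos: [594.0, -85.2, 150.2]
orientation: [-3.138, 0.129, -0.004]
ft_force: [0.0, -0.0, -0.5]
width: 50.9
t: 8.18
ee_pos: [593.8, -85.0, 150.4]
orientation: [-3.138, 0.129, -0.004]
ft_force: [-0.0, -0.1, -0.2]
width: 21.3
tool shift [-0.6 -0.3  2.4] yaw x -0.082 z [ 0.002  0.001 -1.   ]
t 8.18 pos [593.8 -85.  150.4] rv [-3.138  0.129 -0.004] F [-0.  -0.1 -0.2] w 21.3
```

View pics/w4.png

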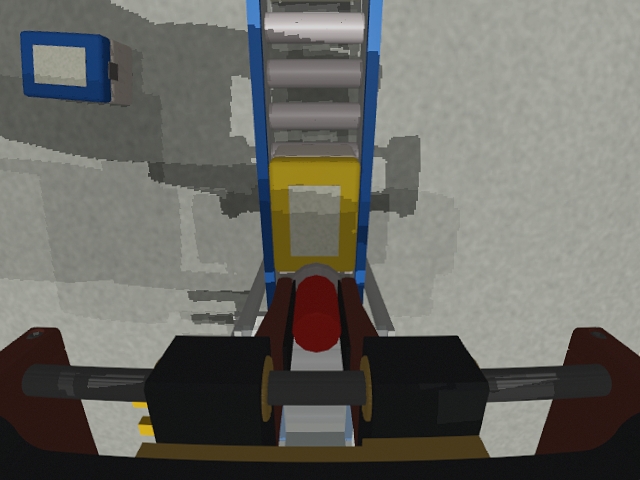

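Gripped: the opening is 21.3 mm on the 22 mm handle. Now I draw it straight up.

```bash
python3 -m handwheel '[[[0,0,0],[0,0,-3],0],[[0,0,0],[0,0,-5],0],[[0,0,0],[0,0,-7],0],[[0,0,0],[0,0,-7],0],[[0,0,0],[0,0,-8],0],[[0,0,0],[0,0,-8],0],[[0,0,0],[0,0,-8],0],[[0,0,0],[0,0,-8],0],[[0,0,0],[0,0,-8],0],[[0,0,0],[0,0,-8],0]]';python3 -m handwheel '[[[0,0,0],[0,0,-8],0],[[0,0,0],[0,0,-8],0],[[0,0,0],[0,0,-8],0],[[0,0,0],[0,0,-8],0],[[0,0,0],[0,0,-8],0],[[0,0,0],[0,0,-8],0],[[0,0,0],[0,0,-6],0],[[0,0,0],[0,0,-3],0],[[0,0,0],[0,0,0],0],[[0,0,0],[0,0,0],0]]'; python3 - <<'E'
from h import *
obs()
w=ctrl.get_image('wrist');save(w,'w5')
w=ctrl.get_image('scene');save(w,'s5')
E
```

```text
t: 9.07
ee_pos: [592.9, -85.3, 226.7]
orientation: [-3.138, 0.129, -0.002]
ft_force: [0.4, -0.1, -2.0]
width: 21.6
t: 9.9
ee_pos: [593.6, -85.2, 293.0]
orientation: [-3.138, 0.129, -0.008]
ft_force: [-0.2, 0.9, -0.4]
width: 21.4
t 9.9 pos [593.6 -85.2 293. ] rv [-3.138  0.129 -0.008] F [-0.2  0.9 -0.4] w 21.4
```

View pics/w5.png

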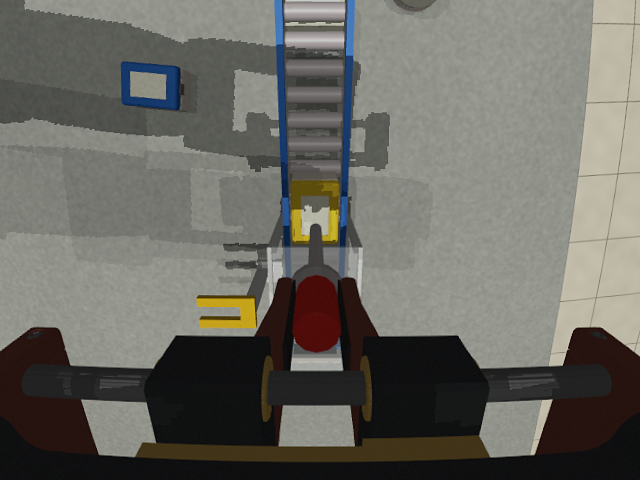

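View pics/s5.png

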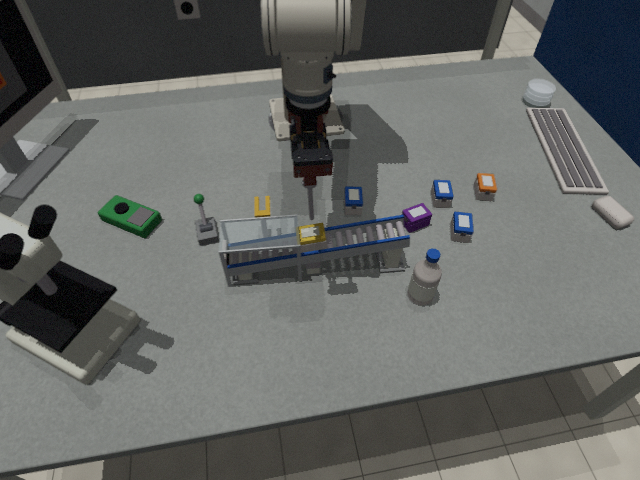

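The pin is out and ref has started rolling. The fork is visible in the wrist view at (197–256, 296–328), with its open end toward the robot. Now to measure it.

```bash
python3 - <<'E'
from h import *
w=ctrl.get_image('wrist');save(w,'w6')
hsv=cv2.cvtColor(w['pixels'],cv2.COLOR_RGB2HSV)
m=((hsv[...,0]>18)&(hsv[...,0]<32)&(hsv[...,1]>190)&(hsv[...,2]>150))
m[:, 262:]=0; m[:280]=0; m[350:]=0
for c in range(194,262,6):
    r=np.where(m[:,c])[0]; g=np.split(r,np.where(np.diff(r)>1)[0]+1) if len(r) else []
    e=[(k[0],k[-1]+1) for k in g]
    print(c,e,[np.round(ray(w,[[c,v]],120)[0][:2],1) for k in e for v in k])
cv2.imwrite('pics/w6c.png',cv2.resize(w['pixels'][270:345,180:280,::-1],None,fx=7,fy=7))
for r in ctrl.spot_point(w,'notch'): print(r['score'],c2w(w,r['position']))
delta([475,-185,293])
E
```

```text
194 [] []
200 [(np.int64(299), np.int64(307)), (np.int64(320), np.int64(327))] [array([ 465. , -162.6]), array([ 463.2, -172. ]), array([ 460.1, -187.6]), array([ 458.4, -196.3])]
206 [(np.int64(299), np.int64(307)), (np.int64(320), np.int64(327))] [array([ 471.4, -163.1]), array([ 469.6, -172.5]), array([ 466.6, -188.1]), array([ 465. , -196.7])]
212 [(np.int64(299), np.int64(307)), (np.int64(320), np.int64(327))] [array([ 477.8, -163.5]), array([ 476.1, -172.9]), array([ 473.2, -188.6]), array([ 471.6, -197.2])]
218 [(np.int64(299), np.int64(307)), (np.int64(320), np.int64(327))] [array([ 484.2, -164. ]), array([ 482.5, -173.4]), array([ 479.7, -189.1]), array([ 478.2, -197.7])]
224 [(np.int64(299), np.int64(307)), (np.int64(320), np.int64(328))] [array([ 490.5, -164.5]), array([ 488.9, -173.9]), array([ 486.2, -189.5]), array([ 484.5, -199.4])]
230 [(np.int64(299), np.int64(307)), (np.int64(320), np.int64(328))] [array([ 496.9, -165. ]), array([ 495.3, -174.4]), array([ 492.7, -190. ]), array([ 491.1, -199.9])]
236 [(np.int64(299), np.int64(307)), (np.int64(320), np.int64(328))] [array([ 503.2, -165.5]), array([ 501.7, -174.9]), array([ 499.2, -190.5]), array([ 497.6, -200.4])]
242 [(np.int64(299), np.int64(328))] [array([ 509.5, -166. ]), array([ 504.1, -200.9])]
248 [(np.int64(299), np.int64(328))] [array([ 515.8, -166.5]), array([ 510.6, -201.4])]
254 [(np.int64(301), np.int64(328))] [array([ 521.8, -169.3]), array([ 517.1, -201.9])]
260 [] []
0.85 [ 476.94372683 -184.91102926  117.58336147]
0.75 [604.06586266  71.29343346  97.51408486]
tool shift [-109.8  109.1   -1.1] yaw x -0.0819 z [ 0.004  0.001 -1.   ]
```

View pics/w6c.png

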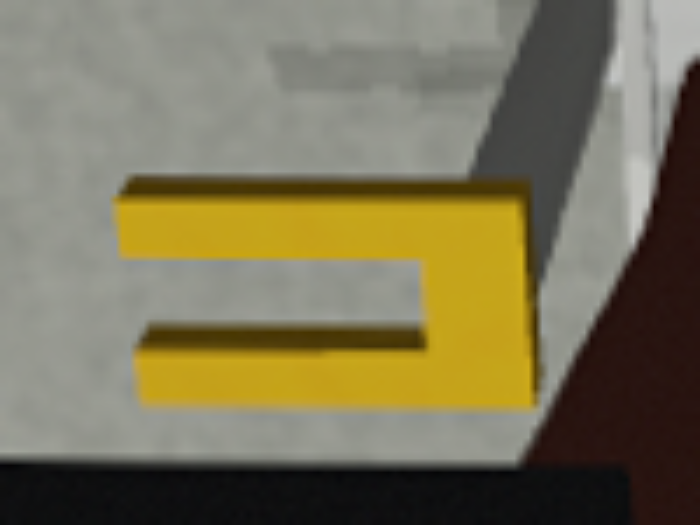

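```bash
python3 -m handwheel '[[[0,0,0],[-6,6,0],0],[[0,0,0],[-12,12,0],0],[[0,0,0],[-16,16,0],0],[[0,0,0],[-18,18,0],0],[[0,0,0],[-18,18,0],0],[[0,0,0],[-14,14,0],0],[[0,0,0],[-10,10,0],0],[[0,0,0],[-5,5,0],0],[[0,0,0],[0,0,0],0],[[0,0,0],[0,0,0],0]]'; python3 - <<'E'
from h import *
obs();delta([480,-181.4,275])
E
```

```text
t: 10.93
ee_pos: [472.2, -183.0, 288.8]
orientation: [-3.138, 0.129, 0.005]
ft_force: [0.9, 0.1, -1.6]
width: 21.8
t 10.93 pos [ 472.2 -183.   288.8] rv [-3.138  0.129  0.005] F [ 0.9  0.1 -1.6] w 21.8
tool shift [ 7.7 -2.3 13.8] yaw x -0.0823 z [-0.003  0.001 -1.   ]
```

```bash
python3 -m handwheel '[[[0,0.003,0],[3,-1,2],0],[[0,0,0],[3,-0.8,3],0],[[0,0,0],[0.8,0,2],0],[[0,0,0],[0,0,0],0],[[0,0,0],[0,0,0],0],[[0,0,0],[0,0,0],0],[[0,0,0],[0,0,0],0],[[0,0,0],[0,0,0],0],[[0,0,0],[0,0,0],0],[[0,0,0],[0,0,0],0]]'; python3 - <<'E'
from h import *
obs();delta([480,-181.4,275])
w=ctrl.get_image('wrist');save(w,'w7')
w=ctrl.get_image('scene');save(w,'s7')
cv2.imwrite('pics/s7c.png',cv2.resize(w['pixels'][120:300,180:420,::-1],None,fx=3.3,fy=3.3))
E
```

```text
t: 11.77
ee_pos: [482.4, -179.4, 280.3]
orientation: [-3.138, 0.123, -0.0]
ft_force: [1.2, 0.4, -1.0]
width: 21.1
t 11.77 pos [ 482.4 -179.4  280.3] rv [-3.138  0.123 -0.   ] F [ 1.2  0.4 -1. ] w 21.1
tool shift [-2.2  2.2  5.3] yaw x -0.0781 z [ 0.     0.001 -1.   ]
```

View pics/w7.png

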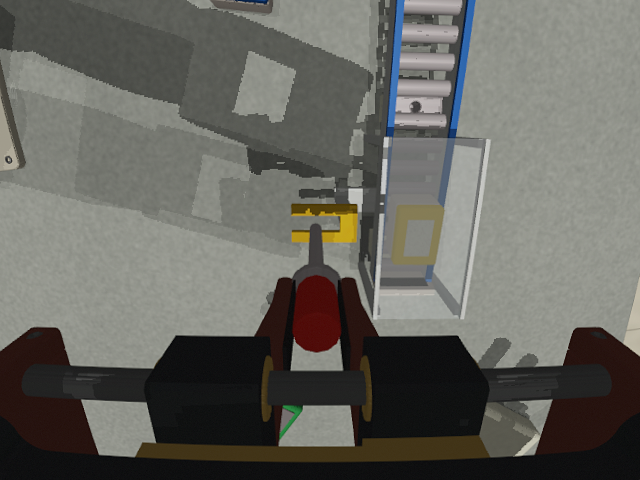

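View pics/s7c.png

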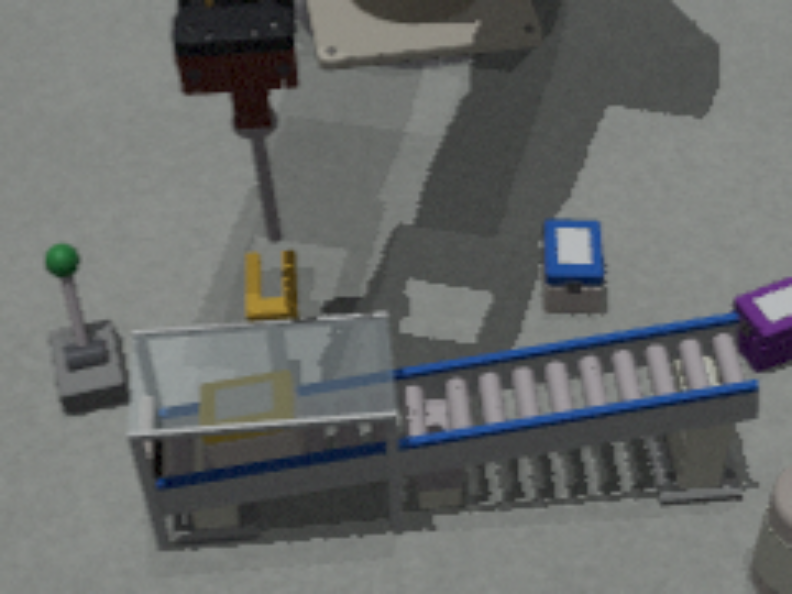

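```bash
python3 -m handwheel '[[[0,0,0.003],[-1.2,1.2,3],0],[[0,0,0],[-0.4,0.4,3],0],[[0,0,0],[0,0,0],0],[[0,0,0],[0,0,0],0],[[0,0,0],[0,0,0],0],[[0,0,0],[0,0,0],0],[[0,0,0],[0,0,0],0],[[0,0,0],[0,0,0],0],[[0,0,0],[0,0,0],0],[[0,0,0],[0,0,0],0]]'; python3 - <<'E'
from h import *
o=obs();delta([480,-181.4,265])
w=ctrl.get_image('wrist');save(w,'w8')
M=R.from_rotvec(o['orientation'])
print('foot px',w2p(w,o['ee_pos']+M.apply([0,0,124.4])), 'foot',o['ee_pos']+M.apply([0,0,124.4]))
hsv=cv2.cvtColor(w['pixels'],cv2.COLOR_RGB2HSV)
m=((hsv[...,0]>18)&(hsv[...,0]<32)&(hsv[...,1]>190)&(hsv[...,2]>150))
m[:, :280]=0;m[:,365:]=0; m[:180]=0; m[280:]=0
for c in range(288,362,5):
    r=np.where(m[:,c])[0]; g=np.split(r,np.where(np.diff(r)>1)[0]+1) if len(r) else []
    e=[(k[0],k[-1]+1) for k in g]
    print(c,e,[np.round(ray(w,[[c,v]],120)[0][:2],1) for k in e for v in k])
cv2.imwrite('pics/w8c.png',cv2.resize(w['pixels'][190:310,260:380,::-1],None,fx=5,fy=5))
E
```

```text
t: 12.7
ee_pos: [480.3, -181.3, 273.8]
orientation: [-3.138, 0.129, -0.001]
ft_force: [0.8, -0.2, -1.6]
width: 21.5
t 12.7 pos [ 480.3 -181.3  273.8] rv [-3.138e+00  1.290e-01 -1.000e-03] F [ 0.8 -0.2 -1.6] w 21.5
tool shift [-0.3  0.1  8.8] yaw x -0.082 z [ 0.001  0.001 -1.   ]
foot px [[316.17079117 232.67142592]] foot [ 480.35296414 -181.17037221  149.4090297 ]
288 [] []
293 [] []
298 [(np.int64(232), np.int64(242))] [array([ 463. , -188.1]), array([ 462. , -197.8])]
303 [(np.int64(232), np.int64(242))] [array([ 467.6, -188.5]), array([ 466.7, -198.2])]
308 [(np.int64(213), np.int64(215)), (np.int64(232), np.int64(242))] [array([ 473.8, -170.9]), array([ 473.6, -172.8]), array([ 472.2, -188.9]), array([ 471.3, -198.6])]
313 [] []
318 [] []
323 [(np.int64(232), np.int64(242))] [array([ 486., -190.]), array([ 485.2, -199.7])]
328 [(np.int64(232), np.int64(242))] [array([ 490.6, -190.4]), array([ 489.9, -200.1])]
333 [(np.int64(232), np.int64(242))] [array([ 495.2, -190.8]), array([ 494.5, -200.5])]
338 [(np.int64(232), np.int64(242))] [array([ 499.8, -191.1]), array([ 499.2, -200.9])]
343 [(np.int64(216), np.int64(242))] [array([ 505.3, -176.3]), array([ 503.8, -201.2])]
348 [(np.int64(215), np.int64(242))] [array([ 509.9, -175.7]), array([ 508.5, -201.6])]
353 [(np.int64(217), np.int64(242))] [array([ 514.3, -178. ]), array([ 513.1, -202. ])]
358 [(np.int64(217), np.int64(242))] [array([ 518.9, -178.4]), array([ 517.8, -202.4])]
```

View pics/w8c.png

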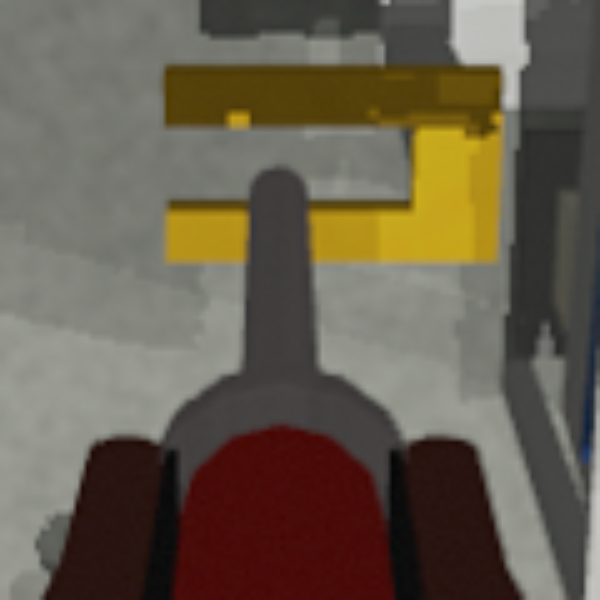

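```bash
python3 -m handwheel '[[[0,0,0],[0,0,4],0],[[0,0,0],[0,0,6],0],[[0,0,0],[0,0,5],0],[[0,0,0],[0,0,3],0],[[0,0,0],[0,0,0],0],[[0,0,0],[0,0,0],0],[[0,0,0],[0,0,0],0],[[0,0,0],[0,0,0],0],[[0,0,0],[0,0,0],0],[[0,0,0],[0,0,0],0]]'; python3 - <<'E'
from h import *
o=obs();delta([480,-181.4,250])
w=ctrl.get_image('wrist');save(w,'w9')
M=R.from_rotvec(o['orientation'])
print('foot px',w2p(w,o['ee_pos']+M.apply([0,0,124.4])), 'foot',o['ee_pos']+M.apply([0,0,124.4]))
print('collar px',w2p(w,o['ee_pos']+M.apply([0,0,15])+np.array([[-15,0,0],[15,0,0],[0,15,0]])))
cv2.imwrite('pics/w9c.png',cv2.resize(w['pixels'][180:300,260:380,::-1],None,fx=5,fy=5))
s=ctrl.get_image('scene');save(s,'s9')
E
```

```text
t: 13.58
ee_pos: [480.1, -181.2, 253.4]
orientation: [-3.137, 0.129, 0.001]
ft_force: [-0.2, 0.1, -1.8]
width: 21.7
t 13.58 pos [ 480.1 -181.2  253.4] rv [-3.137e+00  1.290e-01  1.000e-03] F [-0.2  0.1 -1.8] w 21.7
tool shift [-0.1  0.2  3.4] yaw x -0.0819 z [-0.     0.002 -1.   ]
foot px [[316.13605913 232.65269464]] foot [ 480.05715934 -180.9698304   128.95434097]
collar px [[288.29089285 294.64605194]
 [344.0568376  290.54350387]
 [313.76564644 266.81926313]]
```

View pics/w9c.png

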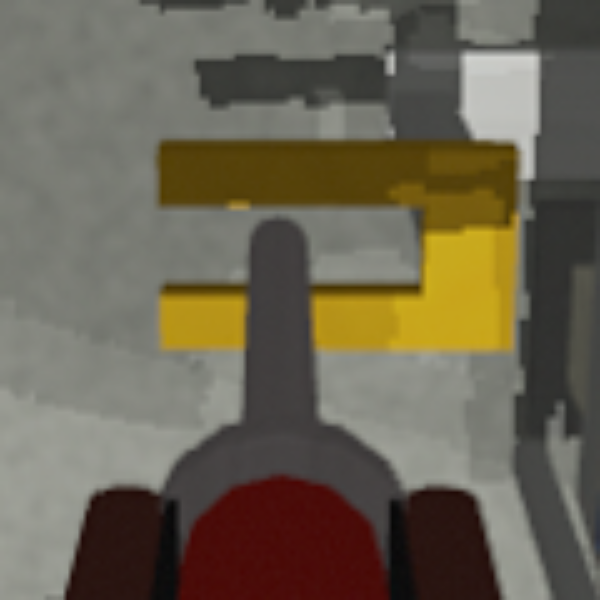

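```bash
python3 -m handwheel '[[[-0.015,0,0],[0,0.3,0],0],[[-0.013,0,0],[0,0.3,0],0],[[0,0,0],[0,0,0],0],[[0,0,0],[0,0,0],0],[[0,0,0],[0,0,0],0],[[0,0,0],[0,0,0],0],[[0,0,0],[0,0,0],0],[[0,0,0],[0,0,0],0],[[0,0,0],[0,0,0],0],[[0,0,0],[0,0,0],0]]'; python3 - <<'E'
from h import *
o=obs();delta([480,-181.4,250])
w=ctrl.get_image('wrist');save(w,'w10')
M=R.from_rotvec(o['orientation'])
for z in(20.4,124.4):
  c=np.array([480,-181.4,o['ee_pos'][2]-z]);print('upright pin px',z,w2p(w,c+np.array([[0,0,0],[0,5,0],[0,15,6],[-5,0,0],[5,0,0]])))
cv2.imwrite('pics/w10c.png',cv2.resize(w['pixels'][180:300,260:380,::-1],None,fx=5,fy=5))
s=ctrl.get_image('scene');save(s,'s10')
for z in(20.4,124.4): print('scene upright px',w2p(s,[480,-181.4,o['ee_pos'][2]-z]))
cv2.imwrite('pics/s10c.png',cv2.resize(s['pixels'][130:230,210:310,::-1],None,fx=6,fy=6))
E
```

```text
t: 14.52
ee_pos: [480.2, -181.7, 253.8]
orientation: [3.109, -0.127, -0.001]
ft_force: [-0.9, 0.2, -0.7]
width: 21.5
t 14.52 pos [ 480.2 -181.7  253.8] rv [ 3.109e+00 -1.270e-01 -1.000e-03] F [-0.9  0.2 -0.7] w 21.5
tool shift [-0.3 -0.4  3.7] yaw x -0.0817 z [-0.002 -0.03  -1.   ]
upright pin px 20.4 [[315.64314482 286.69969202]
 [314.89070911 278.53671502]
 [313.25922888 266.38005624]
 [306.58658326 287.35877181]
 [324.71333095 286.03487545]]
upright pin px 124.4 [[315.78072758 228.109351  ]
 [315.28608104 222.37812963]
 [314.24366485 212.68271111]
 [309.79211509 228.57561176]
 [321.77490818 227.6430361 ]]
scene upright px [[257.11771489 165.77321201]]
scene upright px [[261.54825573 199.10573518]]
```

View pics/w10c.png

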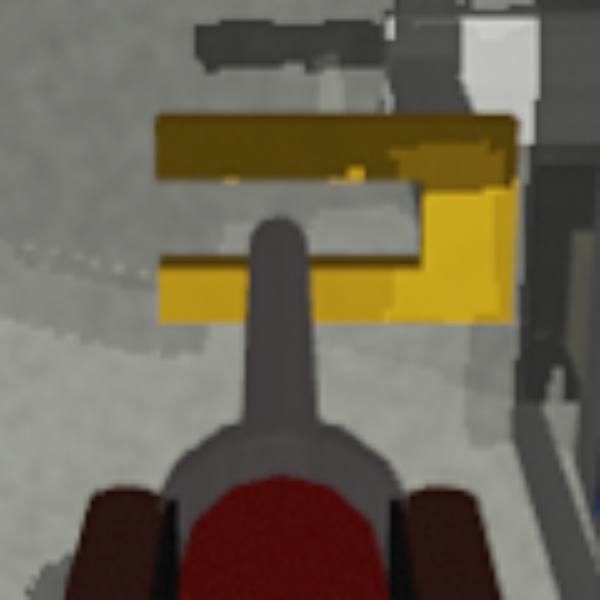

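View pics/s10c.png

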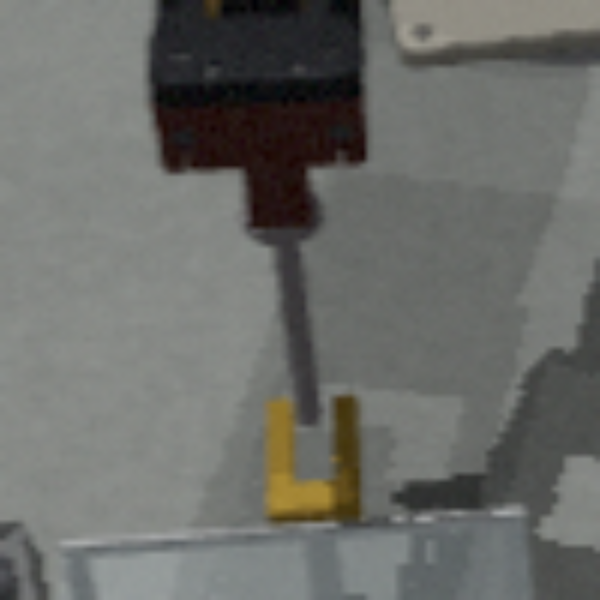

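```bash
python3 - <<'E'
from h import *
w=ctrl.get_image('wrist')
print(w2p(w,[[480,-181.4,120],[480,-173.4,120],[480,-189.4,120]]))
print(ray(w,[[316,216.4],[316,231.6]],120))
E
```

```text
[[315.79246227 224.73040519]
 [315.02227311 215.77548371]
 [316.54918992 233.52951149]]
[[ 480.78293339 -174.01746689  120.        ]
 [ 479.67031351 -187.60663647  120.        ]]
```

```bash
python3 -m handwheel '[[[0.005,0,0],[-0.2,-0.4,2],0],[[0,0,0],[0,0,3],0],[[0,0,0],[0,0,4],0],[[0,0,0],[0,0,4],0],[[0,0,0],[0,0,4],0],[[0,0,0],[0,0,3],0],[[0,0,0],[0,0,1],0],[[0,0,0],[0,0,0],0],[[0,0,0],[0,0,0],0],[[0,0,0],[0,0,0],0]]'; python3 - <<'E'
from h import *
o=obs();delta([480,-181.4,140.4])
w=ctrl.get_image('wrist');save(w,'w11')
cv2.imwrite('pics/w11c.png',cv2.resize(w['pixels'][190:310,260:380,::-1],None,fx=5,fy=5))
s=ctrl.get_image('scene')
cv2.imwrite('pics/s11c.png',cv2.resize(s['pixels'][130:230,210:310,::-1],None,fx=6,fy=6))
E
```

```text
t: 15.5
ee_pos: [479.6, -181.8, 229.6]
orientation: [3.115, -0.128, -0.003]
ft_force: [0.3, 0.4, -1.3]
width: 21.5
t 15.5 pos [ 479.6 -181.8  229.6] rv [ 3.115e+00 -1.280e-01 -3.000e-03] F [ 0.3  0.4 -1.3] w 21.5
tool shift [ 0.5 -2.5 89.2] yaw x -0.0819 z [-0.003 -0.023 -1.   ]
```

View pics/w11c.png

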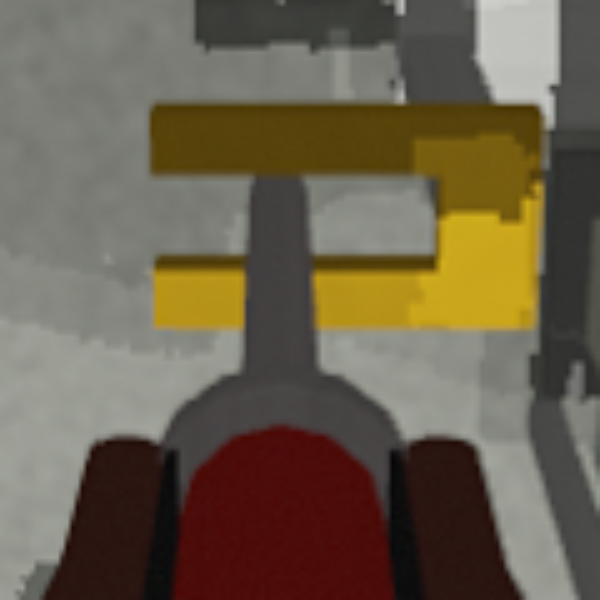

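View pics/s11c.png

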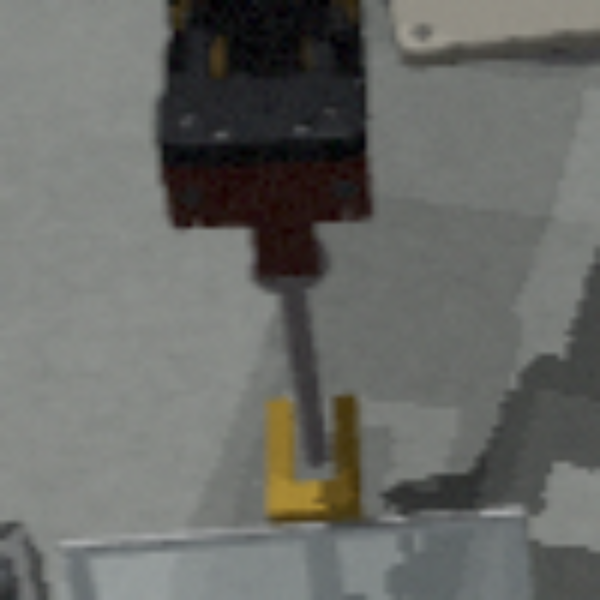

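```bash
python3 -m handwheel '[[[0,0,0],[0.2,-0.3,3],0],[[0,0,0],[0.2,-0.3,5],0],[[0,0,0],[0,-0.2,8],0],[[0,0,0],[0,-0.2,9],0],[[0,0,0],[0,-0.2,9],0],[[0,0,0],[0,-0.2,9],0],[[0,0,0],[0,-0.2,8],0],[[0,0,0],[0,-0.1,5],0],[[0,0,0],[0,0,3],0],[[0,0,0],[0,0,0],0]]'; python3 - <<'E'
from h import *
o=obs();delta([480,-181.4,140.4])
w=ctrl.get_image('wrist');save(w,'w12')
cv2.imwrite('pics/w12c.png',cv2.resize(w['pixels'][190:310,260:380,::-1],None,fx=5,fy=5))
E
```

```text
t: 16.43
ee_pos: [479.4, -181.2, 163.3]
orientation: [3.116, -0.127, -0.005]
ft_force: [0.1, 0.2, -1.5]
width: 21.1
t 16.43 pos [ 479.4 -181.2  163.3] rv [ 3.116 -0.127 -0.005] F [ 0.1  0.2 -1.5] w 21.1
tool shift [ 0.6 -0.4 22.9] yaw x -0.0817 z [-0.004 -0.023 -1.   ]
```

View pics/w12c.png

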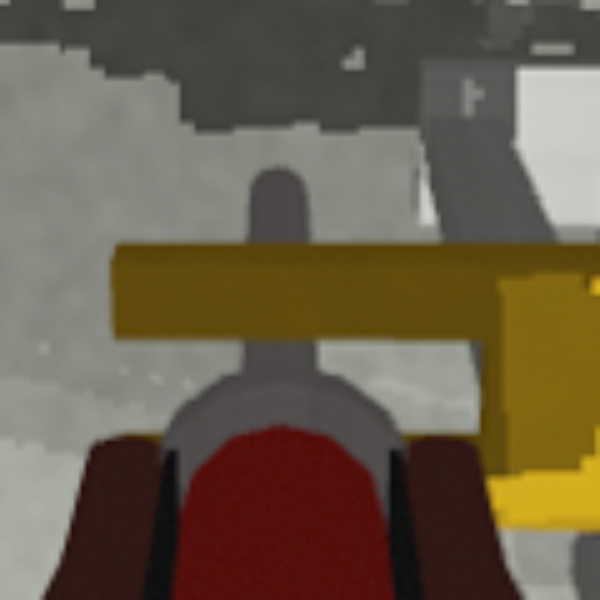

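```bash
python3 -m handwheel '[[[0,0,0],[0.2,-0.2,3],0],[[0,0,0],[0.2,-0.1,4],0],[[0,0,0],[0,-0.1,4],0],[[0,0,0],[0,-0.1,3],0],[[0,0,0],[0,0,2],0],[[0,0,0],[0,0,1],0],[[0,0,0],[0,0,1],0],[[0,0,0],[0,0,0],0],[[0,0,0],[0,0,0],0],[[0,0,0],[0,0,0],0]]'; python3 - <<'E'
from h import *
o=obs();delta([480,-181.4,140.4])
w=ctrl.get_image('wrist');save(w,'w13')
cv2.imwrite('pics/w13c.png',cv2.resize(w['pixels'][200:350,230:410,::-1],None,fx=4,fy=4))
E
```

```text
t: 17.32
ee_pos: [481.3, -181.7, 145.3]
orientation: [3.115, -0.128, 0.0]
ft_force: [0.2, 0.9, -0.4]
width: 21.2
t 17.32 pos [ 481.3 -181.7  145.3] rv [ 3.115 -0.128  0.   ] F [ 0.2  0.9 -0.4] w 21.2
tool shift [-1.3 -0.4  4.9] yaw x -0.0819 z [-0.001 -0.024 -1.   ]
```

View pics/w13c.png

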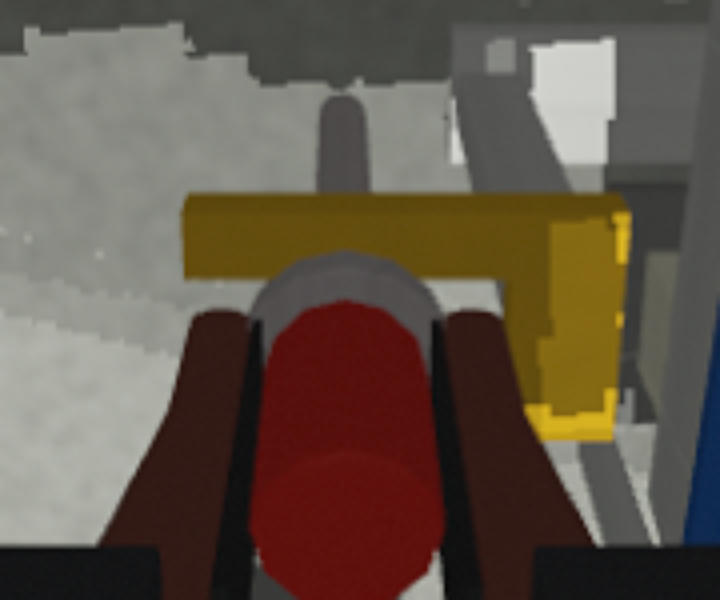

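```bash
python3 -m handwheel '[[[0,0,0],[-0.5,0,2],0],[[0,0,0],[-0.3,0,1],0],[[0,0,0],[0,0,1],0],[[0,0,0],[0,0,1],0],[[0,0,0],[0,0,0],0],[[0,0,0],[0,0,0],0],[[0,0,0],[0,0,0],0],[[0,0,0],[0,0,0],0],[[0,0,0],[0,0,0],0],[[0,0,0],[0,0,0],0]]'
```

```text
t: 18.2
ee_pos: [480.8, -181.9, 140.5]
orientation: [3.114, -0.127, 0.002]
ft_force: [-0.3, 0.8, -0.4]
width: 21.5
```

```bash
python3 -m handwheel '[[[0,0,0],[0,0,1],0],[[0,0,0],[0,0,0.5],0],[[0,0,0],[0,0,0],0],[[0,0,0],[0,0,0],0.3],[[0,0,0],[0,0,0],0.4],[[0,0,0],[0,0,0],0.5],[[0,0,0],[0,0,0],0.6],[[0,0,0],[0,0,0],0.7],[[0,0,0],[0,0,0],0.8],[[0,0,0],[0,0,0],1]]'; python3 - <<'E'
from h import *
o=obs();delta([480,-181.4,140.4])
w=ctrl.get_image('wrist');save(w,'w14')
s=ctrl.get_image('scene');save(s,'s14')
cv2.imwrite('pics/s14c.png',cv2.resize(s['pixels'][130:290,200:400,::-1],None,fx=4,fy=3.7))
E
```

```text
t: 19.03
ee_pos: [481.3, -182.1, 140.5]
orientation: [3.114, -0.127, 0.003]
ft_force: [-0.1, 0.1, 0.3]
width: 63.1
t 19.03 pos [ 481.3 -182.1  140.5] rv [ 3.114e+00 -1.270e-01  3.000e-03] F [-0.1  0.1  0.3] w 63.1
tool shift [-1.4 -0.6  0. ] yaw x -0.0818 z [ 0.001 -0.025 -1.   ]
```

View pics/w14.png

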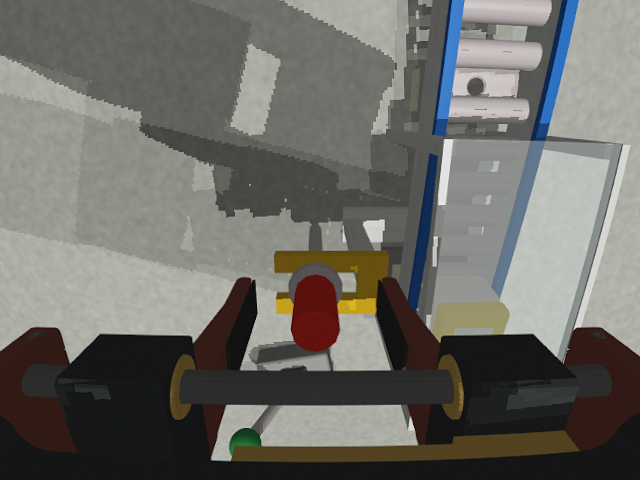

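View pics/s14c.png

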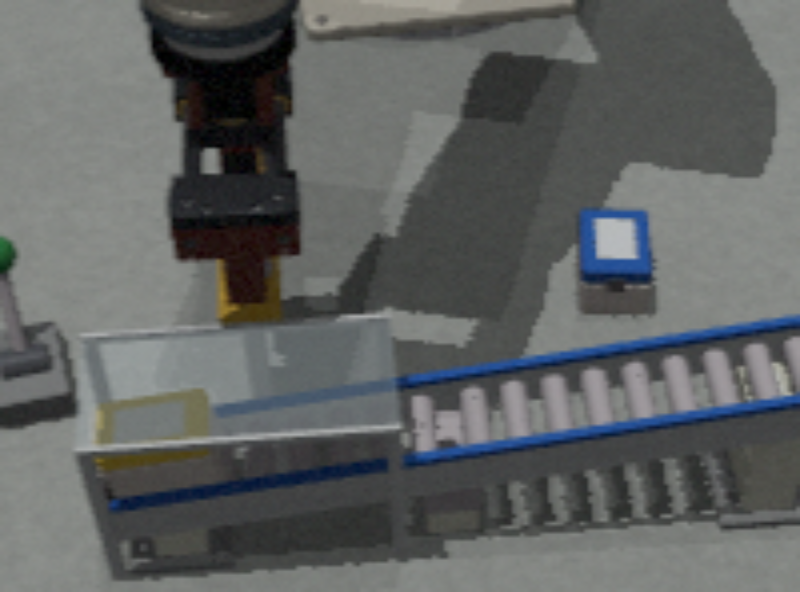

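The pin hangs in the fork and ref is at the stop. I'll raise and head to the nearest blue case.

```bash
python3 -m handwheel '[[[0.006,0,0],[0,0,-5],1],[[0.006,0,0],[0,0,-10],1],[[0.006,0,0],[0,0,-15],1],[[0.006,0,0],[0,0,-20],1],[[0,0,0],[0,0,-20],1],[[0,0,0],[0,0,-20],1],[[0,0,0],[0,0,-15],1],[[0,0,0],[-5,-25,-8],1],[[0,0,0],[-7,-30,-4],1],[[0,0,0],[-7,-33,0],1]]'; python3 -m handwheel '[[[0,0,0],[-7,-33,0],1],[[0,0,0],[-7,-33,0],1],[[0,0,0],[-6,-30,0],1],[[0,0,0],[-4,-20,0],1],[[0,0,0],[-2,-10,0],1],[[0,0,0],[0,-5,0],1],[[0,0,0],[0,0,0],1],[[0,0,0],[0,0,0],1],[[0,0,0],[0,0,0],1],[[0,0,0],[0,0,0],1]]'
cat >> h.py <<'E'
def lids(w,ztop=46,col='blue',show=True):
    hsv=cv2.cvtColor(w['pixels'],cv2.COLOR_RGB2HSV)
    m=((hsv[...,0]>103)&(hsv[...,0]<122)&(hsv[...,1]>150)&(hsv[...,2]>55)).astype(np.uint8)
    cs,_=cv2.findContours(m,cv2.RETR_EXTERNAL,cv2.CHAIN_APPROX_NONE); out=[]
    for c in cs:
        if cv2.contourArea(c)<60: continue
        X=ray(w,c.reshape(-1,2)+0.0,ztop)[:,:2].astype(np.float32)
        (cx,cy),(a,b),an=cv2.minAreaRect(X)
        if a<b: a,b,an=b,a,an+90
        if not(45<a<85 and 35<b<62): continue
        px=c.reshape(-1,2).mean(0)
        ln=(an+90)%180-90
        out.append((cx,cy,a,b,ln)); print('lid c',round(cx,1),round(cy,1),'size',round(a,1),round(b,1),'long-axis deg',round(ln,1),'px',np.round(px))
    return out
E
python3 - <<'E'
from h import *
o=obs();w=ctrl.get_image('wrist');save(w,'w15')
lids(w)
t=ctrl.get_image('top');lids(t)
for p in (w,t):
  for r in ctrl.spot_point(p,'sample1'): print(round(r['score'],2),np.round(c2w(p,r['position']),1))
s=ctrl.get_image('scene');save(s,'s15')
E
```

```text
t: 19.97
ee_pos: [470.6, -94.5, 270.9]
orientation: [-3.136, 0.138, -0.014]
ft_force: [0.1, 0.7, -0.1]
width: 87.7
t: 20.8
ee_pos: [455.1, 47.4, 280.8]
orientation: [-3.132, 0.133, -0.032]
ft_force: [0.3, -0.2, 0.2]
width: 87.8
t 20.8 pos [455.1  47.4 280.8] rv [-3.132  0.133 -0.032] F [ 0.3 -0.2  0.2] w 87.8
lid c 422.6 62.0 size 62.2 45.2 long-axis deg -11.5 px [282. 195.]
lid c 470.1 329.4 size 60.4 42.5 long-axis deg -13.0 px [167. 279.]
lid c 560.4 310.8 size 60.1 42.3 long-axis deg -20.0 px [176. 245.]
0.97 [422.4  58.4  -3.9]
0.79 [515.  206.6  -2.3]
0.82 [562.7 313.7  -1.6]
0.7 [471.5 328.5   1. ]
```

View pics/w15.png

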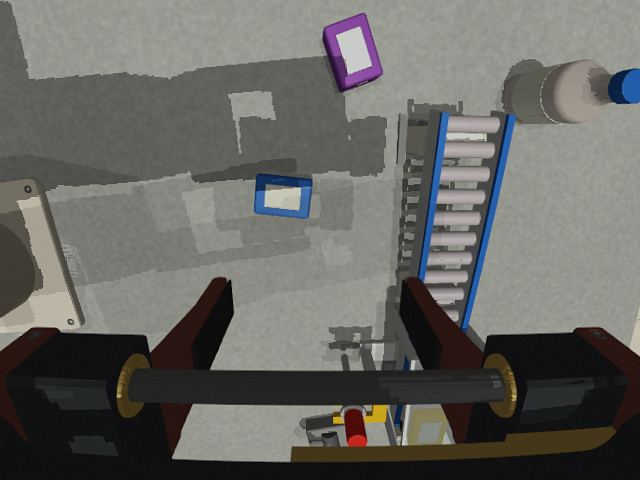

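View pics/s15.png

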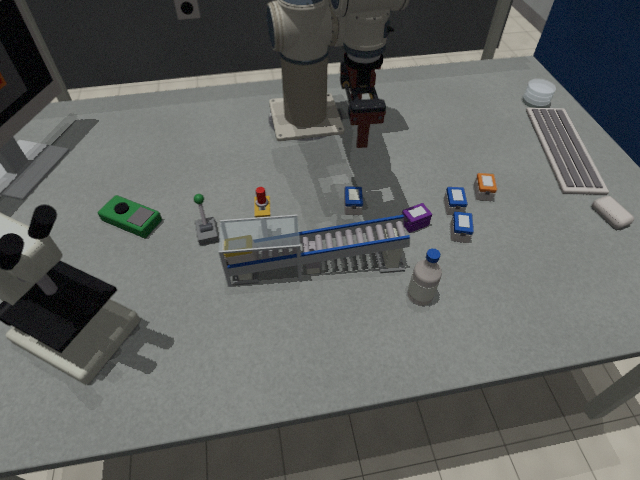

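The pictures show sample B was knocked; it is now at top px (167,279), about (470,329) mm. Pin and ref are good. I start with the nearest case, in the wrist view at (283,196).

```bash
python3 -m handwheel '[[[0,0,-0.122],[0,0,-2],1],[[0,0,-0.122],[0,0,0],1],[[0,0,-0.122],[0,0,0],1],[[0,0,-0.122],[0,0,0],1],[[0,0,-0.122],[0,0,0],1],[[0,0,-0.122],[0,0,0],1],[[0,0,-0.122],[0,0,0],1],[[0,0,-0.122],[0,0,0],1],[[0,0,-0.122],[0,0,0],1],[[0,0,-0.122],[0,0,0],1]]'; python3 - <<'E'
from h import *
o=obs();delta([422.5,61,120])
E
```

```text
t: 21.88
ee_pos: [454.7, 45.7, 281.4]
orientation: [2.621, 1.724, 0.028]
ft_force: [-0.8, -0.4, -0.9]
width: 87.6
t 21.88 pos [454.7  45.7 281.4] rv [2.621 1.724 0.028] F [-0.8 -0.4 -0.9] w 87.6
tool shift [ -0.6 -37.8 160.9] yaw x 1.1641 z [ 0.017  0.006 -1.   ]
```

```bash
cat >> h.py <<'E'
def plan(T,yaw,pitch=0):
    "shift & turn in tool axes; yaw deg of tool x; pitch= turn (rad) about tool x after"
    o=obs(); M=R.from_rotvec(o['orientation'])
    c,s=np.cos(np.radians(yaw)),np.sin(np.radians(yaw))
    Mt=R.from_matrix(np.array([[c,s,0],[s,-c,0],[0,0,-1]]).T)*R.from_rotvec([pitch,0,0])
    rv=(M.inv()*Mt).as_rotvec(); d=np.array(T)-o['ee_pos']
    print('turn',np.round(rv,3),'shift now',np.round(M.inv().apply(d),1),'shift if turned first',np.round(Mt.inv().apply(d),1))
E
python3 - <<'E'
from h import *
plan([422.5,61,140],78.5)
E
```

```text
t 21.88 pos [454.7  45.7 281.4] rv [2.621 1.724 0.028] F [-0.8 -0.4 -0.9] w 87.6
turn [ 0.015 -0.011 -0.206] shift now [ -0.4 -37.5 140.9] shift if turned first [  8.6 -34.6 141.4]
```

```bash
python3 -m handwheel '[[[0.007,-0.005,-0.1],[0,0,5],1],[[0.007,-0.005,-0.09],[0,-5,10],1],[[0,0,0],[2,-8,20],1],[[0,0,0],[3,-8,25],1],[[0,0,0],[2,-6,25],1],[[0,0,0],[0,-2,20],1],[[0,0,0],[0,0,10],1],[[0,0,0],[0,0,5],1],[[0,0,0],[0,0,0],1],[[0,0,0],[0,0,0],1]]'; python3 - <<'E'
from h import *
plan([422.5,61,24],78.5)
w=ctrl.get_image('wrist');save(w,'w16'); lids(w)
for r in ctrl.spot_point(w,'sample1'): print(round(r['score'],2),np.round(c2w(w,r['position']),1))
E
```

```text
t: 22.72
ee_pos: [429.2, 58.0, 157.7]
orientation: [2.432, 1.985, 0.005]
ft_force: [0.3, 0.0, 0.7]
width: 87.9
t 22.72 pos [429.2  58.  157.7] rv [2.432 1.985 0.005] F [0.3 0.  0.7] w 87.9
turn [ 0.004 -0.001 -0.001] shift now [  1.5  -7.7 133.6] shift if turned first [  1.6  -7.2 133.7]
lid c 553.6 306.4 size 56.4 54.7 long-axis deg -19.3 px [610. 307.]
lid c 420.3 60.8 size 62.6 44.5 long-axis deg -11.4 px [317. 223.]
lid c 468.5 318.0 size 63.2 43.8 long-axis deg -12.3 px [621. 223.]
0.88 [421.7  59.   -3.1]
0.72 [473.4 326.1   2.2]
0.65 [513.4 205.9  -3.4]
0.62 [566.9 311.6  -0.7]
```

View pics/w16.png

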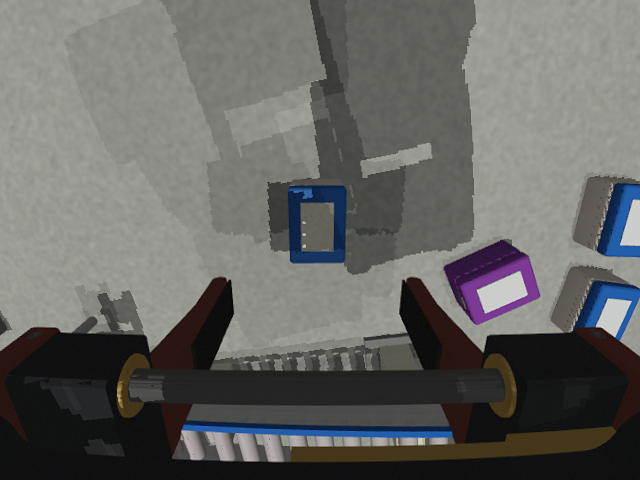

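```bash
python3 -m handwheel '[[[0.004,0,0],[1,-3,6],1],[[0,0,0],[0.5,-3,14],1],[[0,0,0],[0,-2,20],1],[[0,0,0],[0,0,20],1],[[0,0,0],[0,0,20],1],[[0,0,0],[0,0,12],1],[[0,0,0],[0,0,6],1],[[0,0,0],[0,0,3],1],[[0,0,0],[0,0,0],1],[[0,0,0],[0,0,0],1]]'; python3 - <<'E'
from h import *
plan([421.5,60.8,24],78.5)
w=ctrl.get_image('wrist');save(w,'w17'); lids(w)
E
```

```text
t: 23.65
ee_pos: [429.2, 62.6, 58.3]
orientation: [2.429, 1.98, 0.025]
ft_force: [0.2, -0.1, 0.4]
width: 87.7
t 23.65 pos [429.2  62.6  58.3] rv [2.429 1.98  0.025] F [ 0.2 -0.1  0.4] w 87.7
turn [ 0.016 -0.007 -0.002] shift now [-3.6 -7.8 34.2] shift if turned first [-3.3 -7.2 34.3]
lid c 419.1 61.0 size 64.1 44.3 long-axis deg -11.4 px [309. 273.]
```

View pics/w17.png

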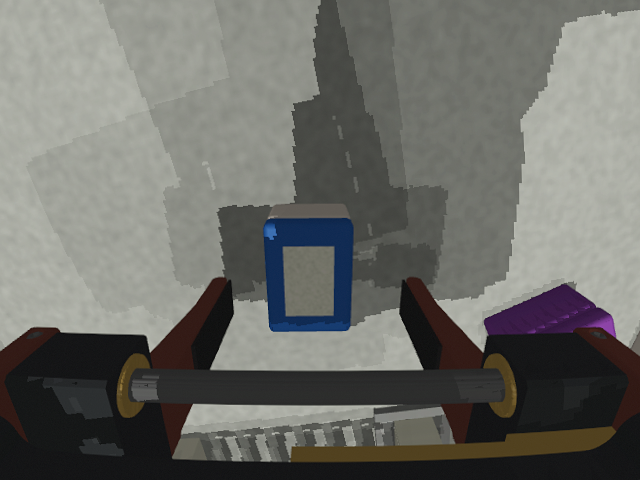

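```bash
python3 -m handwheel '[[[0.008,-0.003,0],[-1.2,-2.5,4],1],[[0.006,-0.003,0],[-1.2,-2.5,8],1],[[0,0,0],[-0.4,-1.5,8],1],[[0,0,0],[0,0,6],1],[[0,0,0],[0,0,3],1],[[0,0,0],[0,0,2],1],[[0,0,0],[0,0,0],1],[[0,0,0],[0,0,0],1],[[0,0,0],[0,0,0],0.6],[[0,0,0],[0,0,0],0.4]]'; python3 - <<'E'
from h import *
plan([421.,60.8,24],78.5)
w=ctrl.get_image('wrist');save(w,'w18'); 
E
```

```text
t: 24.53
ee_pos: [423.4, 61.2, 25.8]
orientation: [2.433, 1.983, 0.007]
ft_force: [0.2, 0.3, -0.2]
width: 77.8
t 24.53 pos [423.4  61.2  25.8] rv [2.433 1.983 0.007] F [ 0.2  0.3 -0.2] w 77.8
turn [ 0.005 -0.002 -0.002] shift now [-0.9 -2.3  1.8] shift if turned first [-0.9 -2.3  1.8]
```

View pics/w18.png

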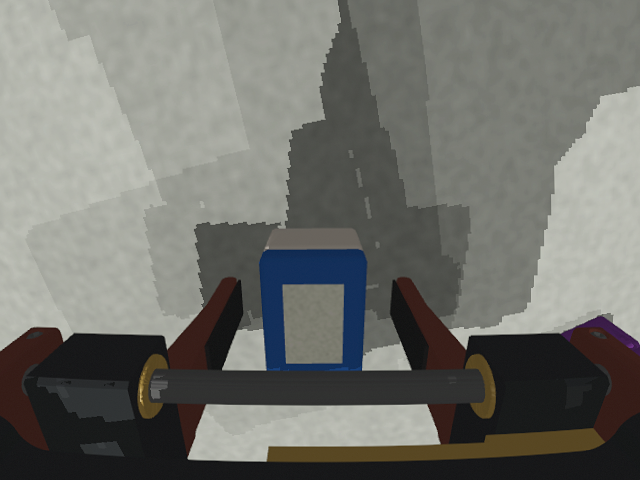

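```bash
python3 -m handwheel '[[[0,0,0],[0,0,0],0],[[0,0,0],[0,0,0],0],[[0,0,0],[0,0,0],0],[[0,0,0],[0,0,0],0],[[0,0,0],[0,0,0],0],[[0,0,0],[0,0,-4],0],[[0,0,0],[0,0,-8],0],[[0,0,0],[0,0,-15],0],[[0,0,0],[0,0,-20],0],[[0,0,0],[0,0,-25],0]]';python3 -m handwheel '[[[0,0,0],[0,0,-25],0],[[0,0,0],[0,0,-25],0],[[0,0,0.12],[0,0,-25],0],[[0,0,0.12],[0,0,-20],0],[[0,0,0.12],[0,0,-15],0],[[0,0,0.12],[0,0,-5],0],[[0,0,0.12],[0,0,0],0],[[0,0,0.12],[0,0,0],0],[[0,0,0.12],[0,0,0],0],[[0,0,0.12],[0,0,0],0]]'; python3 - <<'E'
from h import *
plan([606.2,76.4,190],-4.64)
s=ctrl.get_image('scene');cv2.imwrite('pics/s19c.png',s['pixels'][60:300,180:520,::-1])
E
```

```text
t: 25.42
ee_pos: [419.6, 60.7, 98.3]
orientation: [-2.433, -1.983, 0.005]
ft_force: [0.3, 0.6, -1.0]
width: 45.9
t: 26.25
ee_pos: [418.4, 60.6, 231.2]
orientation: [3.087, 0.581, 0.013]
ft_force: [-0.1, -0.6, -1.6]
width: 45.7
t 26.25 pos [418.4  60.6 231.2] rv [3.087 0.581 0.013] F [-0.1 -0.6 -1.6] w 45.7
turn [-0.    -0.008  0.453] shift now [180.4  53.6  42.7] shift if turned first [185.9 -30.9  41.2]
```

View pics/s19c.png

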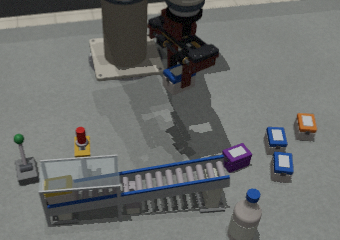

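```bash
python3 -m handwheel '[[[0,-0.004,0.11],[8,3,0],0],[[0,-0.004,0.11],[15,3,0],0],[[0,0,0.11],[20,0,3],0],[[0,0,0.11],[25,-3,5],0],[[0,0,0],[28,-6,8],0],[[0,0,0],[28,-6,8],0],[[0,0,0],[22,-6,6],0],[[0,0,0],[14,-3,4],0],[[0,0,0],[6,0,2],0],[[0,0,0],[0,0,0],0]]'; python3 - <<'E'
from h import *
plan([606.2,76.4,165],-4.64,0.14)
E
```

```text
t: 27.13
ee_pos: [588.1, 81.6, 196.7]
orientation: [3.138, -0.109, -0.003]
ft_force: [-0.2, 0.7, -1.7]
width: 45.9
t 27.13 pos [588.1  81.6 196.7] rv [ 3.138e+00 -1.090e-01 -3.000e-03] F [-0.2  0.7 -1.7] w 45.9
turn [0.141 0.003 0.011] shift now [18.5  3.9 31.6] shift if turned first [18.5  8.1 30.8]
```

```bash
python3 -m handwheel '[[[0.07,0,0.005],[4,0,3],0],[[0.07,0,0.004],[6,2,6],0],[[0,0,0],[4,2,8],0],[[0,0,0],[2,2,7],0],[[0,0,0],[0,0,3],0],[[0,0,0],[0,0,0],0],[[0,0,0],[0,0,0],0],[[0,0,0],[0,0,0],0],[[0,0,0],[0,0,0],0],[[0,0,0],[0,0,0],0]]'; python3 - <<'E'
from h import *
plan([606.2,76.4,128],-4.64,0.14)
w=ctrl.get_image('wrist');save(w,'w20')
hsv=cv2.cvtColor(w['pixels'],cv2.COLOR_RGB2HSV)
E
```

```text
t: 27.97
ee_pos: [598.2, 78.9, 169.5]
orientation: [-3.003, 0.102, 0.002]
ft_force: [0.3, 0.9, -2.6]
width: 45.6
t 27.97 pos [598.2  78.9 169.5] rv [-3.003e+00  1.020e-01  2.000e-03] F [ 0.3  0.9 -2.6] w 45.6
turn [0.003 0.007 0.012] shift now [ 8.4  7.6 40.8] shift if turned first [ 8.1  7.7 40.8]
```

View pics/w20.png

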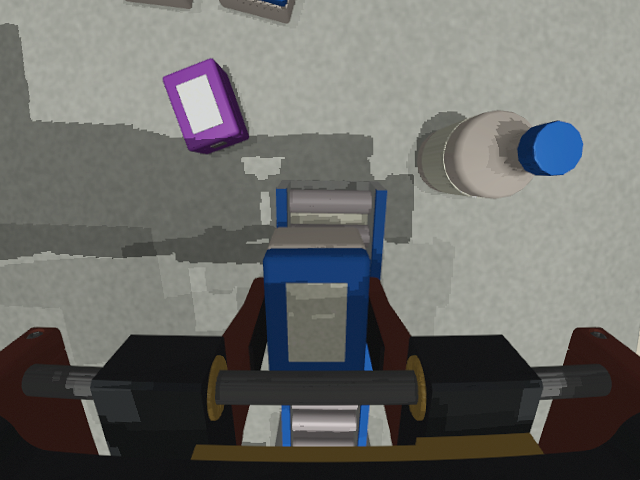

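```bash
python3 -m handwheel '[[[0.003,0.003,0.006],[3,1,2],0],[[0,0.003,0.005],[3,2,4],0],[[0,0,0],[1.5,1,6],0],[[0,0,0],[0,0,4],0],[[0,0,0],[0,0,2],0],[[0,0,0],[0,0,0],0],[[0,0,0],[0,0,0],0],[[0,0,0],[0,0,0],0],[[0,0,0],[0,0,0],0],[[0,0,0],[0,0,0],0]]'; python3 - <<'E'
from h import *
plan([606.2,76.4,128],-4.64,0.14)
w=ctrl.get_image('wrist');save(w,'w21')
hsv=cv2.cvtColor(w['pixels'],cv2.COLOR_RGB2HSV)
b=(hsv[...,0]>100)&(hsv[...,0]<125)&(hsv[...,1]>150)&(hsv[...,2]>40)
for row in (180,190,200,210):
    c=np.where(b[row,240:420])[0]+240
    g=np.split(c,np.where(np.diff(c)>3)[0]+1)
    e=[(k[0],k[-1]+1) for k in g if len(k)>2]
    print(row,e,[np.round(ray(w,[[v,row]],119)[0][:2],1) for k in e for v in k])
E
```

```text
t: 28.85
ee_pos: [606.5, 76.8, 148.9]
orientation: [-3.0, 0.121, -0.007]
ft_force: [-0.1, 0.8, -1.8]
width: 45.7
t 28.85 pos [606.5  76.8 148.9] rv [-3.     0.121 -0.007] F [-0.1  0.8 -1.8] w 45.7
turn [0.    0.001 0.   ] shift now [-0.3  3.3 20.7] shift if turned first [-0.3  3.3 20.7]
180 [] []
190 [(np.int64(255), np.int64(267)), (np.int64(366), np.int64(377))] [array([577.3, 135.3]), array([583.9, 134.7]), array([638.4, 130.3]), array([644.5, 129.9])]
200 [(np.int64(255), np.int64(268)), (np.int64(365), np.int64(377))] [array([576.7, 129.8]), array([583.9, 129.2]), array([637.5, 124.9]), array([644.2, 124.3])]
210 [(np.int64(256), np.int64(268)), (np.int64(365), np.int64(376))] [array([576.6, 124.2]), array([583.3, 123.6]), array([637.2, 119.3]), array([643.3, 118.8])]
```

View pics/w21.png

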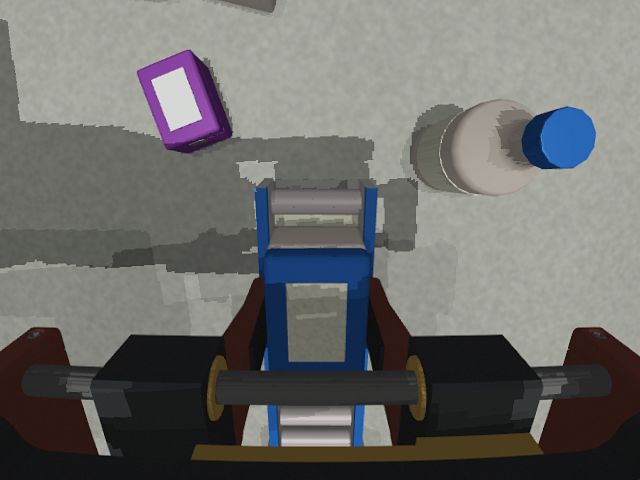

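```bash
python3 -m handwheel '[[[0,0,0],[0,1,2],0],[[0,0,0],[0,1,4],0],[[0,0,0],[0,0.5,4],0],[[0,0,0],[0,0,4],0],[[0,0,0],[0,0,3],0],[[0,0,0],[0,0,1],0],[[0,0,0],[0,0,0],0],[[0,0,0],[0,0,0],0],[[0,0,0],[0,0,0],0],[[0,0,0],[0,0,0],0]]'; python3 - <<'E'
from h import *
plan([606.2,76.4,127],-4.64,0.14)
w=ctrl.get_image('wrist');save(w,'w22')
E
```

```text
t: 29.73
ee_pos: [606.5, 76.9, 128.7]
orientation: [-3.0, 0.121, -0.007]
ft_force: [0.1, 0.5, -1.1]
width: 45.7
t 29.73 pos [606.5  76.9 128.7] rv [-3.     0.121 -0.007] F [ 0.1  0.5 -1.1] w 45.7
turn [0.    0.001 0.   ] shift now [-0.2  0.8  1.6] shift if turned first [-0.2  0.8  1.6]
```

View pics/w22.png

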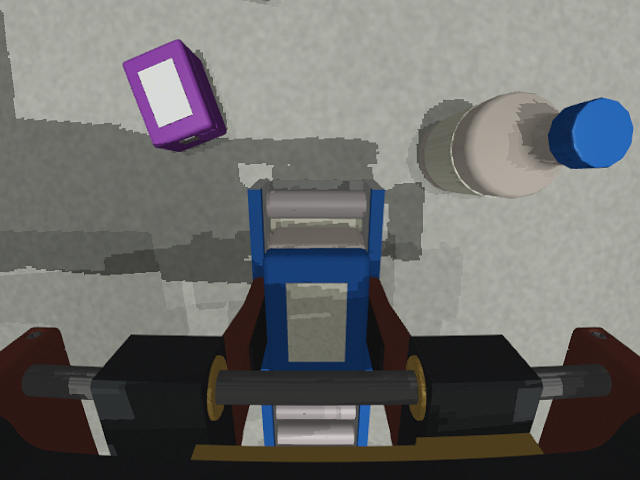

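The case sits centred between the rails, about 1–2 mm above the rollers. I lower slightly and open.

```bash
python3 -m handwheel '[[[0,0,0],[0,0.3,1],0],[[0,0,0],[0,0,0.5],0],[[0,0,0],[0,0,0],0],[[0,0,0],[0,0,0],0.7],[[0,0,0],[0,0,0],0.8],[[0,0,0],[0,0,0],0.8],[[0,0,0],[0,0,0],0.9],[[0,0,0],[0,0,0],0.9],[[0,0,0],[0,0,0],0.9],[[0,0,0],[0,0,0],0.9]]'; python3 - <<'E'
from h import *
obs()
w=ctrl.get_image('wrist');save(w,'w23')
E
```

```text
t: 30.62
ee_pos: [607.8, 76.9, 128.8]
orientation: [-2.999, 0.121, -0.012]
ft_force: [0.6, 0.3, -0.2]
width: 78.9
t 30.62 pos [607.8  76.9 128.8] rv [-2.999  0.121 -0.012] F [ 0.6  0.3 -0.2] w 78.9
```

View pics/w23.png

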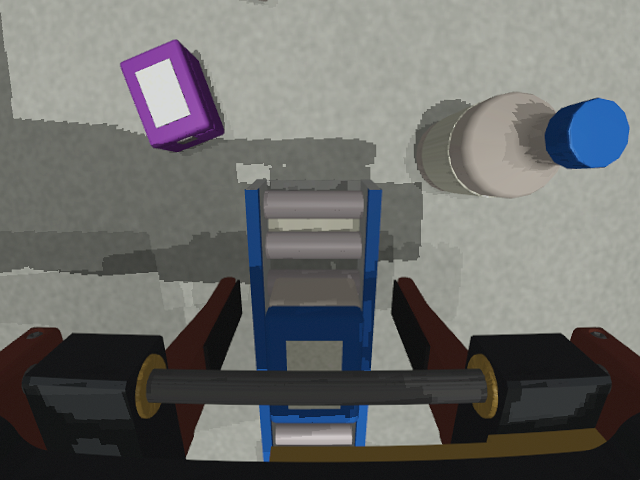

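```bash
python3 -m handwheel '[[[0,0,0],[0,0,-5],1],[[0,0,0],[0,0,-12],1],[[0,0,0],[0,0,-20],1],[[0,0,0],[0,0,-25],1],[[-0.07,0,0],[0,-5,-25],1],[[-0.07,0,0],[0,-10,-20],1],[[0,0,-0.12],[0,-15,-10],1],[[0,0,-0.12],[0,-15,-5],1],[[0,0,-0.12],[5,-15,0],1],[[0,0,-0.12],[10,-15,0],1]]';python3 -m handwheel '[[[0,0,-0.12],[12,-15,0],1],[[0,0,-0.12],[15,-15,0],1],[[0,0,-0.12],[15,-12,0],1],[[0,0,-0.12],[18,-5,0],1],[[0,0,-0.12],[15,-3,0],1],[[0,0,-0.12],[10,0,0],1],[[0,0,0],[5,0,0],1],[[0,0,0],[0,0,0],1],[[0,0,0],[0,0,0],1],[[0,0,0],[0,0,0],1]]'; python3 - <<'E'
from h import *
plan([561,312,140],70)
w=ctrl.get_image('wrist');save(w,'w24'); lids(w)
s=ctrl.get_image('scene');save(s,'s24')
t=ctrl.get_image('top');lids(t)
E
```

```text
t: 31.5
ee_pos: [616.7, 138.4, 266.6]
orientation: [3.069, 0.63, 0.009]
ft_force: [1.0, 0.2, 0.3]
width: 88.1
t: 32.33
ee_pos: [657.1, 246.0, 278.9]
orientation: [2.623, 1.704, 0.018]
ft_force: [0.4, -0.5, 0.3]
width: 87.9
t 32.33 pos [657.1 246.  278.9] rv [2.623 1.704 0.018] F [ 0.4 -0.5  0.3] w 87.9
turn [ 0.018 -0.002 -0.069] shift now [  20.9 -117.1  136.8] shift if turned first [  29.2 -112.9  138.9]
lid c 781.0 97.7 size 48.2 36.6 long-axis deg -27.1 px [251. 331.]
lid c 563.7 311.4 size 62.8 44.9 long-axis deg -19.1 px [336.  94.]
lid c 488.4 326.4 size 45.2 36.4 long-axis deg 75.8 px [320.  19.]
lid c 612.6 -62.9 size 81.1 48.0 long-axis deg 83.2 px [318. 225.]
```

View pics/w24.png

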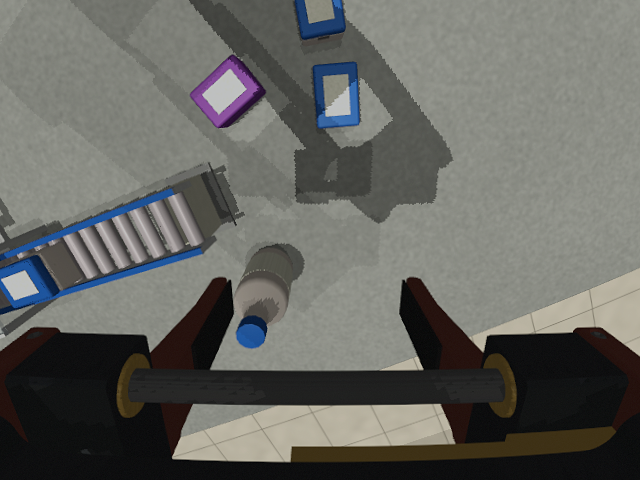

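View pics/s24.png

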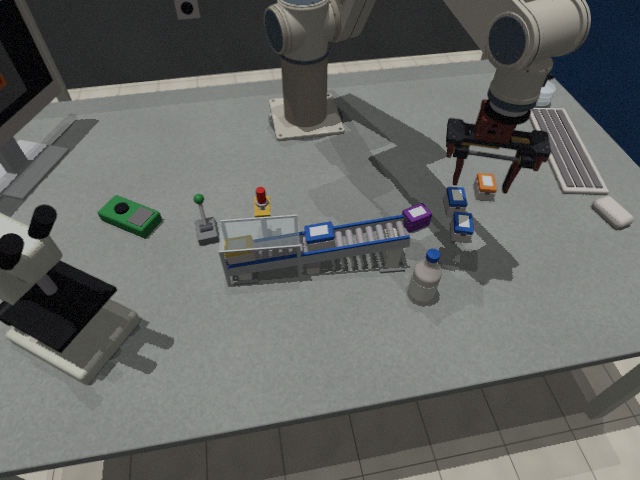

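```bash
python3 -m handwheel '[[[0.009,0,-0.04],[2,-6,0],1],[[0.009,0,-0.03],[4,-14,4],1],[[0,0,0],[4,-18,12],1],[[0,0,0],[5,-20,20],1],[[0,0,0],[5,-18,24],1],[[0,0,0],[4,-14,24],1],[[0,0,0],[2,-8,20],1],[[0,0,0],[0,-4,12],1],[[0,0,0],[0,0,5],1],[[0,0,0],[0,0,0],1]]'; python3 - <<'E'
from h import *
plan([562.5,312,24],70.6)
w=ctrl.get_image('wrist');save(w,'w25'); lids(w)
for r in ctrl.spot_point(w,'sample1'): print(round(r['score'],2),np.round(c2w(w,r['position']),1))
E
```

```text
t: 33.32
ee_pos: [562.0, 307.0, 152.9]
orientation: [-2.573, -1.798, -0.001]
ft_force: [-0.3, -0.6, 1.4]
width: 87.7
t 33.32 pos [562.  307.  152.9] rv [-2.573e+00 -1.798e+00 -1.000e-03] F [-0.3 -0.6  1.4] w 87.7
turn [-0.002 -0.002 -0.013] shift now [  4.7  -1.  128.9] shift if turned first [  4.9  -1.2 128.9]
lid c 561.3 312.3 size 63.4 44.6 long-axis deg -19.2 px [321. 234.]
lid c 473.3 330.3 size 62.5 44.6 long-axis deg -13.3 px [303. 115.]
0.94 [513.6 205.5  -5.2]
0.87 [565.5 314.2  -2.1]
0.68 [473.7 325.3   0.7]
```

View pics/w25.png

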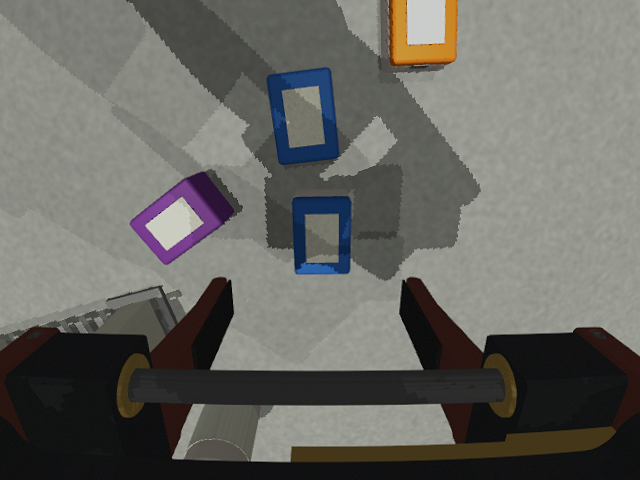

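```bash
python3 -m handwheel '[[[0,0,-0.01],[1.5,-0.5,6],1],[[0,0,0],[1.5,-0.5,14],1],[[0,0,0],[0.5,0,20],1],[[0,0,0],[0,0,20],1],[[0,0,0],[0,0,18],1],[[0,0,0],[0,0,10],1],[[0,0,0],[0,0,5],1],[[0,0,0],[0,0,2],1],[[0,0,0],[0,0,0],1],[[0,0,0],[0,0,0],1]]'; python3 - <<'E'
from h import *
plan([561.7,312,24],70.6)
w=ctrl.get_image('wrist');save(w,'w26'); lids(w)
E
```

```text
t: 34.25
ee_pos: [571.5, 312.9, 58.5]
orientation: [-2.569, -1.808, -0.027]
ft_force: [0.0, 0.5, 1.0]
width: 87.5
t 34.25 pos [571.5 312.9  58.5] rv [-2.569 -1.808 -0.027] F [0.  0.5 1. ] w 87.5
turn [ 0.01  -0.014 -0.006] shift now [-4.6 -9.3 34.3] shift if turned first [-4.1 -9.  34.5]
lid c 560.7 312.5 size 64.1 44.3 long-axis deg -19.3 px [307. 273.]
lid c 473.5 330.4 size 62.1 44.3 long-axis deg -13.3 px [278.  91.]
```

View pics/w26.png

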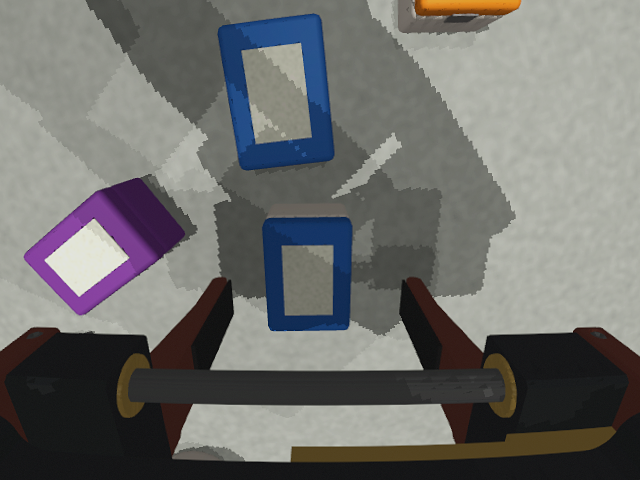

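```bash
python3 -m handwheel '[[[0.005,-0.007,0],[-1.2,-3,4],1],[[0.005,-0.006,0],[-1.5,-3,8],1],[[0,0,0],[-0.6,-1.5,8],1],[[0,0,0],[0,0,6],1],[[0,0,0],[0,0,3],1],[[0,0,0],[0,0,2],1],[[0,0,0],[0,0,0],1],[[0,0,0],[0,0,0],1],[[0,0,0],[0,0,0],0.7],[[0,0,0],[0,0,0],0.7]]'; python3 - <<'E'
from h import *
plan([561.2,312,24],70.6)
w=ctrl.get_image('wrist');save(w,'w27')
E
```

```text
t: 35.13
ee_pos: [563.9, 313.3, 26.7]
orientation: [-2.569, -1.808, -0.005]
ft_force: [-0.1, -0.2, 0.9]
width: 77.8
t 35.13 pos [563.9 313.3  26.7] rv [-2.569 -1.808 -0.005] F [-0.1 -0.2  0.9] w 77.8
turn [ 0.002 -0.003 -0.006] shift now [-2.2 -2.1  2.6] shift if turned first [-2.2 -2.2  2.7]
```

View pics/w27.png

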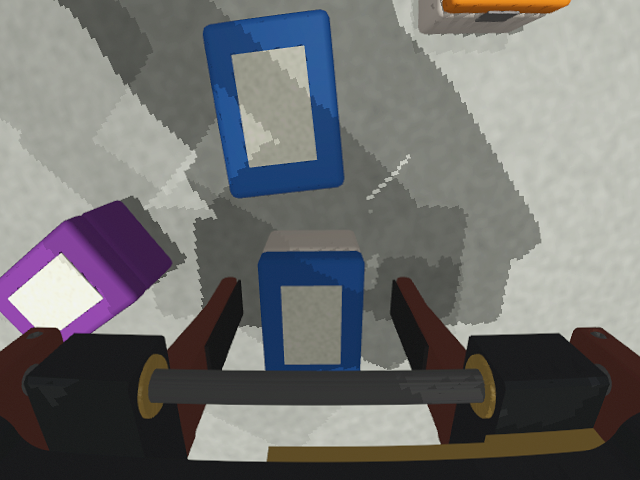

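```bash
python3 -m handwheel '[[[0,0,0],[-1,-1.2,1.5],0.6],[[0,0,0],[0,0,0],0],[[0,0,0],[0,0,0],0],[[0,0,0],[0,0,0],0],[[0,0,0],[0,0,0],0],[[0,0,0],[0,0,-4],0],[[0,0,0],[0,0,-8],0],[[0,0,0],[0,0,-15],0],[[0,0,0],[0,0,-20],0],[[0,0,0],[0,0,-25],0]]';python3 -m handwheel '[[[0,0,0],[0,0,-25],0],[[0,0,0],[0,0,-25],0],[[0,0,0.12],[0,0,-25],0],[[0,0,0.12],[0,0,-20],0],[[0,0,0.12],[0,0,-15],0],[[0,0,0.12],[0,0,-5],0],[[0,0,0.12],[0,0,0],0],[[0,0,0.12],[0,0,0],0],[[0,0,0.12],[0,0,0],0],[[0,0,0.08],[0,0,0],0]]'; python3 - <<'E'
from h import *
plan([606.2,77,190],-4.64)
s=ctrl.get_image('scene');save(s,'s28')
E
```

```text
t: 36.02
ee_pos: [558.6, 310.6, 95.7]
orientation: [-2.568, -1.807, 0.011]
ft_force: [-0.1, -0.5, -1.6]
width: 45.9
t: 36.85
ee_pos: [560.8, 311.7, 231.8]
orientation: [-3.11, -0.422, -0.011]
ft_force: [-0.6, 0.4, -1.1]
width: 46.2
t 36.85 pos [560.8 311.7 231.8] rv [-3.11  -0.422 -0.011] F [-0.6  0.4 -1.1] w 46.2
turn [-0.004 -0.007  0.351] shift now [-19.1 238.4  41.1] shift if turned first [ 64.2 230.2  41.8]
```

View pics/s28.png

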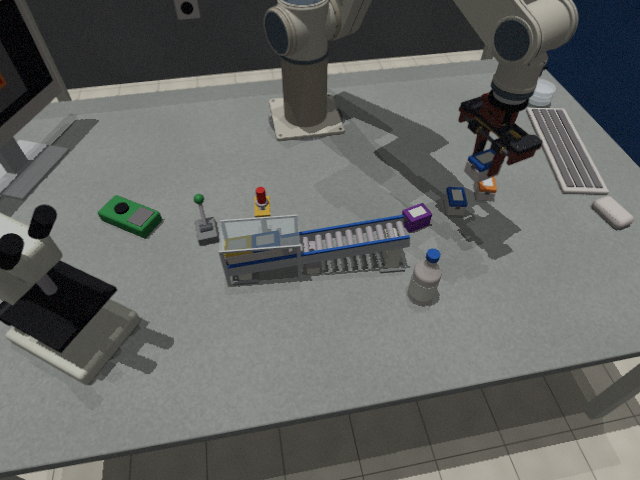

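```bash
python3 -m handwheel '[[[0,-0.004,0.11],[0,8,0],0],[[0,-0.003,0.11],[2,16,0],0],[[0,0,0.11],[5,22,0],0],[[0,0,0],[8,28,0],0],[[0,0,0],[9,30,2],0],[[0,0,0],[9,30,4],0],[[0,0,0],[9,28,6],0],[[0,0,0],[6,20,6],0],[[0,0,0],[3,12,4],0],[[0,0,0],[0,5,2],0]]'; python3 - <<'E'
from h import *
plan([606.2,77,160],-4.64,0.14)
E
```

```text
t: 37.73
ee_pos: [607.9, 104.9, 212.1]
orientation: [-3.135, 0.083, -0.007]
ft_force: [-1.5, 1.2, -1.5]
width: 45.7
t 37.73 pos [607.9 104.9 212.1] rv [-3.135  0.083 -0.007] F [-1.5  1.2 -1.5] w 45.7
turn [ 0.134 -0.002  0.028] shift now [-0.5 28.2 52. ] shift if turned first [ 0.5 34.9 47.7]
```

```bash
python3 -m handwheel '[[[0.06,0,0.012],[0,5,5],0],[[0.06,0,0.012],[0,7,9],0],[[0.01,0,0.003],[0,7,10],0],[[0,0,0],[0,6,10],0],[[0,0,0],[0,4,6],0],[[0,0,0],[0,1,3],0],[[0,0,0],[0,0,0],0],[[0,0,0],[0,0,0],0],[[0,0,0],[0,0,0],0],[[0,0,0],[0,0,0],0]]'; python3 - <<'E'
from h import *
plan([606.2,77,128],-4.64,0.14)
w=ctrl.get_image('wrist');save(w,'w29')
E
```

```text
t: 38.57
ee_pos: [606.4, 81.6, 167.2]
orientation: [-2.999, 0.102, -0.016]
ft_force: [0.4, 0.1, -0.5]
width: 45.5
t 38.57 pos [606.4  81.6 167.2] rv [-2.999  0.102 -0.016] F [ 0.4  0.1 -0.5] w 45.5
turn [-0.001 -0.004  0.013] shift now [-0.2 10.  38.2] shift if turned first [ 0.1 10.  38.2]
```

View pics/w29.png

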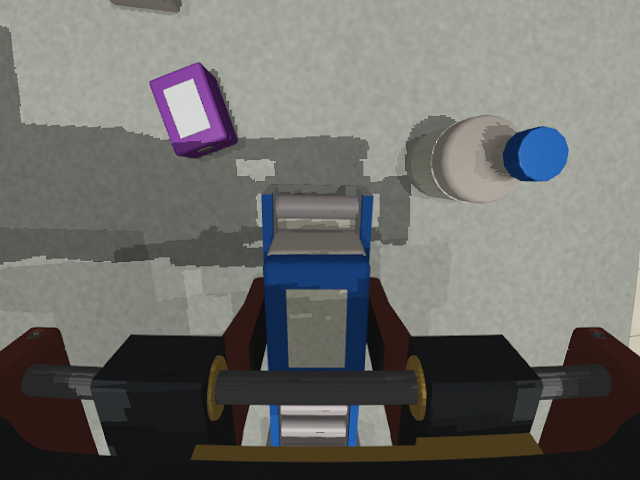

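```bash
python3 -m handwheel '[[[0,-0.004,0.006],[0,2,3],0],[[0,0,0.006],[0,2,6],0],[[0,0,0],[0,2,8],0],[[0,0,0],[0,1,7],0],[[0,0,0],[0,1,5],0],[[0,0,0],[0,0,3],0],[[0,0,0],[0,0,1],0],[[0,0,0],[0,0,0],0],[[0,0,0],[0,0,0],0],[[0,0,0],[0,0,0],0]]'; python3 - <<'E'
from h import *
plan([606.2,77,127],-4.64,0.14)
w=ctrl.get_image('wrist');save(w,'w30')
E
```

```text
t: 39.45
ee_pos: [606.3, 78.5, 129.6]
orientation: [-2.998, 0.121, -0.008]
ft_force: [-0.6, -0.4, -1.1]
width: 45.3
t 39.45 pos [606.3  78.5 129.6] rv [-2.998  0.121 -0.008] F [-0.6 -0.4 -1.1] w 45.3
turn [-0.001  0.     0.001] shift now [0.  1.8 2.4] shift if turned first [0.  1.8 2.4]
```

View pics/w30.png

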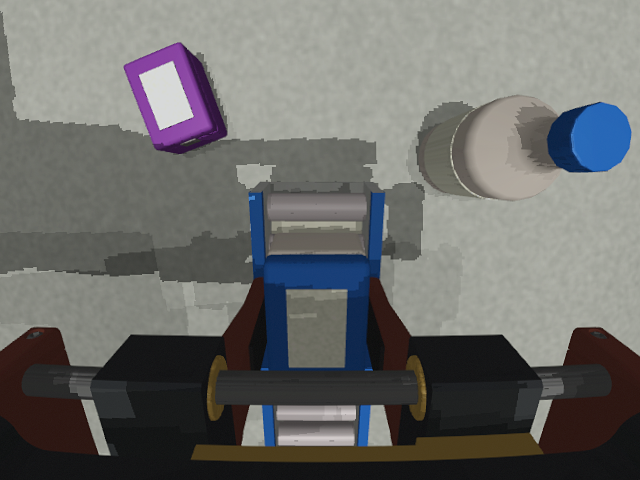

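```bash
python3 -m handwheel '[[[0,0,0],[0,0.5,1],0],[[0,0,0],[0,0,1],0],[[0,0,0],[0,0,0],0],[[0,0,0],[0,0,0],0.7],[[0,0,0],[0,0,0],0.8],[[0,0,0],[0,0,0],0.8],[[0,0,0],[0,0,0],0.9],[[0,0,0],[0,0,0],0.9],[[0,0,0],[0,0,0],0.9],[[0,0,0],[0,0,0],0.9]]'; python3 - <<'E'
from h import *
obs()
w=ctrl.get_image('wrist');save(w,'w31')
E
```

```text
t: 40.33
ee_pos: [607.8, 78.4, 129.5]
orientation: [-2.998, 0.12, -0.014]
ft_force: [-0.7, 0.4, -0.3]
width: 79.1
t 40.33 pos [607.8  78.4 129.5] rv [-2.998  0.12  -0.014] F [-0.7  0.4 -0.3] w 79.1
```

View pics/w31.png

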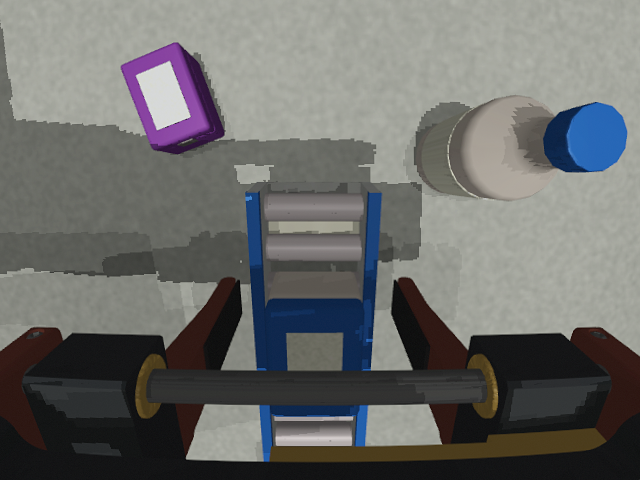

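```bash
python3 -m handwheel '[[[0,0,0],[0,0,-5],1],[[0,0,0],[0,0,-12],1],[[0,0,0],[0,0,-20],1],[[0,0,0],[0,0,-25],1],[[-0.07,0,0],[-5,-8,-25],1],[[-0.07,0,0],[-10,-16,-20],1],[[0,0,0],[-12,-25,-10],1],[[0,0,0],[-14,-30,-5],1],[[0,0,0],[-14,-32,0],1],[[0,0,0],[-14,-32,0],1]]';python3 -m handwheel '[[[0,0,0],[-14,-32,0],1],[[0,0,-0.12],[-10,-25,0],1],[[0,0,-0.12],[-7,-15,0],1],[[0,0,-0.12],[0,-6,0],1],[[0,0,-0.12],[0,0,0],1],[[0,0,-0.12],[0,0,0],1],[[0,0,-0.12],[0,0,0],1],[[0,0,-0.12],[0,0,0],1],[[0,0,-0.12],[0,0,0],1],[[0,0,-0.12],[0,0,0],1]]'; python3 - <<'E'
from h import *
plan([471.5,329,140],77)
w=ctrl.get_image('wrist');save(w,'w32'); lids(w)
s=ctrl.get_image('scene');save(s,'s32')
E
```

```text
t: 41.22
ee_pos: [551.2, 210.0, 267.5]
orientation: [3.133, -0.148, 0.019]
ft_force: [1.2, 0.5, -0.4]
width: 88.0
t: 42.05
ee_pos: [520.0, 301.2, 280.8]
orientation: [2.728, 1.536, 0.032]
ft_force: [0.2, -0.8, -0.4]
width: 87.5
t 42.05 pos [520.  301.2 280.8] rv [2.728 1.536 0.032] F [ 0.2 -0.8 -0.4] w 87.5
turn [ 0.021 -0.01  -0.318] shift now [ -3.2 -58.5 139.7] shift if turned first [ 16.2 -53.5 140.8]
lid c 472.7 330.6 size 62.7 44.7 long-axis deg -13.4 px [313. 149.]
```

View pics/w32.png

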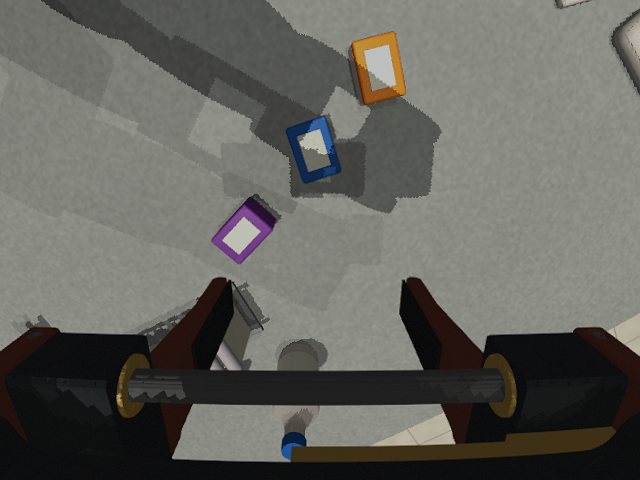

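View pics/s32.png

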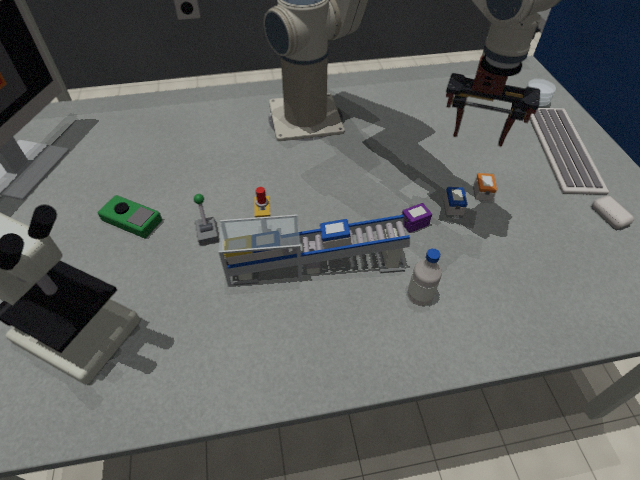

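```bash
python3 -m handwheel '[[[0.01,-0.005,-0.11],[0,-5,2],0.8],[[0.01,-0.005,-0.11],[2,-10,6],0.8],[[0,0,-0.09],[4,-12,14],0.8],[[0,0,0],[4,-12,20],0.8],[[0,0,0],[3,-8,24],0.8],[[0,0,0],[1,-3,24],0.8],[[0,0,0],[0,0,18],0.8],[[0,0,0],[0,0,10],0.8],[[0,0,0],[0,0,4],0.8],[[0,0,0],[0,0,0],0.8]]'; python3 - <<'E'
from h import *
plan([472.5,330.3,60],76.6)
w=ctrl.get_image('wrist');save(w,'w33'); lids(w)
E
```

```text
t: 42.98
ee_pos: [479.3, 332.9, 162.6]
orientation: [2.499, 1.901, 0.018]
ft_force: [-0.1, -0.6, 0.1]
width: 70.0
t 42.98 pos [479.3 332.9 162.6] rv [2.499 1.901 0.018] F [-0.1 -0.6  0.1] w 70.0
turn [ 0.008 -0.009 -0.036] shift now [ -5.2  -6.7 102.5] shift if turned first [ -4.1  -6.  102.6]
lid c 471.0 330.8 size 63.2 44.4 long-axis deg -13.3 px [309. 224.]
```

View pics/w33.png

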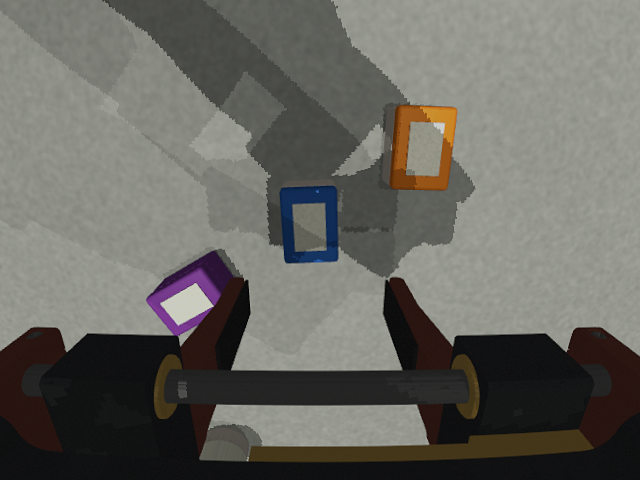

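```bash
python3 -m handwheel '[[[0.006,-0.005,-0.03],[-1,-2,5],0.8],[[0.002,-0.004,0],[-1.5,-2,10],0.8],[[0,0,0],[-0.5,-2,16],0.8],[[0,0,0],[0,-1,18],0.8],[[0,0,0],[0,-1,16],0.8],[[0,0,0],[0,0,10],0.8],[[0,0,0],[0,0,5],0.8],[[0,0,0],[0,0,2],0.8],[[0,0,0],[0,0,0],0.8],[[0,0,0],[0,0,0],0.8]]'; python3 - <<'E'
from h import *
plan([471.8,330.5,24],76.6)
w=ctrl.get_image('wrist');save(w,'w34'); lids(w)
E
```

```text
t: 43.87
ee_pos: [478.4, 335.2, 85.8]
orientation: [2.481, 1.923, 0.026]
ft_force: [0.5, -1.0, 0.0]
width: 70.4
t 43.87 pos [478.4 335.2  85.8] rv [2.481 1.923 0.026] F [ 0.5 -1.   0. ] w 70.4
turn [ 0.012 -0.012 -0.018] shift now [-6.9 -6.  61.7] shift if turned first [-6.1 -5.3 61.8]
lid c 470.4 331.0 size 64.0 44.5 long-axis deg -13.3 px [305. 259.]
```

View pics/w34.png

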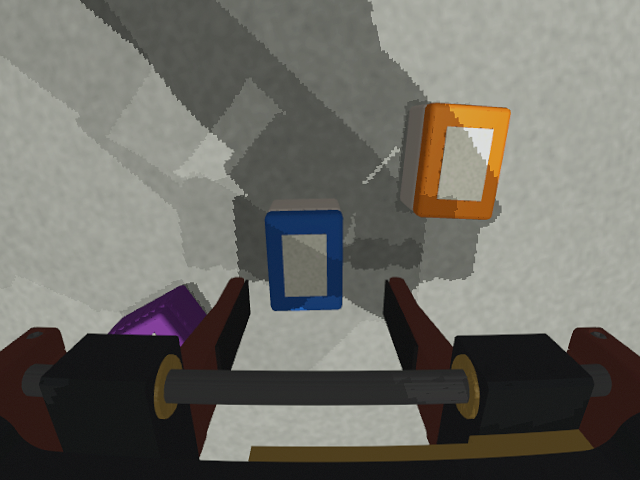

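```bash
python3 -m handwheel '[[[0.006,-0.006,-0.016],[-2,-2,3],0.8],[[0.006,-0.006,0],[-2,-2,6],0.8],[[0,0,0],[-1.5,-1.5,10],0.8],[[0,0,0],[-0.5,-0.5,12],0.8],[[0,0,0],[0,0,10],0.8],[[0,0,0],[0,0,6],0.8],[[0,0,0],[0,0,3],0.8],[[0,0,0],[0,0,1],0.8],[[0,0,0],[0,0,0],0.8],[[0,0,0],[0,0,0],0.8]]'; python3 - <<'E'
from h import *
plan([471.2,330.7,24],76.6)
w=ctrl.get_image('wrist');save(w,'w35')
E
```

```text
t: 44.75
ee_pos: [470.9, 330.6, 29.9]
orientation: [2.466, 1.947, -0.001]
ft_force: [-0.3, 0.1, 0.7]
width: 70.5
t 44.75 pos [470.9 330.6  29.9] rv [ 2.466e+00  1.947e+00 -1.000e-03] F [-0.3  0.1  0.7] w 70.5
turn [-0.     0.001 -0.   ] shift now [0.1 0.3 5.9] shift if turned first [0.1 0.3 5.9]
```

View pics/w35.png

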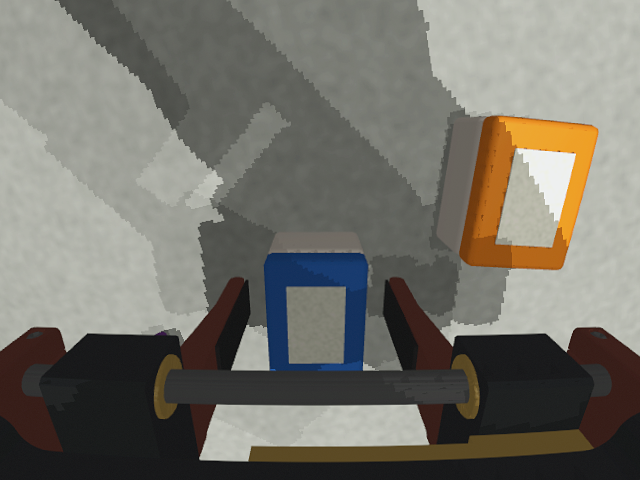

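```bash
python3 -m handwheel '[[[0,0,0],[0,0,3],0.7],[[0,0,0],[0,0,1.5],0.5],[[0,0,0],[0,0,0],0],[[0,0,0],[0,0,0],0],[[0,0,0],[0,0,0],0],[[0,0,0],[0,0,0],0],[[0,0,0],[0,0,-4],0],[[0,0,0],[0,0,-8],0],[[0,0,0],[0,0,-15],0],[[0,0,0],[0,0,-20],0]]';python3 -m handwheel '[[[0,0,0],[0,0,-25],0],[[0,0,0],[0,0,-25],0],[[0,0,0],[0,0,-25],0],[[0,0,0.12],[0,0,-25],0],[[0,0,0.12],[0,0,-15],0],[[0,0,0.12],[0,0,-5],0],[[0,0,0.12],[0,0,0],0],[[0,0,0.12],[0,0,0],0],[[0,0,0.12],[0,0,0],0],[[0,0,0.12],[0,0,0],0]]'; python3 - <<'E'
from h import *
plan([606.2,77,190],-4.64)
s=ctrl.get_image('scene');save(s,'s36')
E
```

```text
t: 45.63
ee_pos: [469.0, 329.4, 72.2]
orientation: [-2.466, -1.947, 0.01]
ft_force: [0.0, 0.2, -0.6]
width: 45.8
t: 46.47
ee_pos: [470.4, 330.5, 211.4]
orientation: [-3.055, -0.725, -0.009]
ft_force: [0.4, -0.0, -1.1]
width: 45.9
t 46.47 pos [470.4 330.5 211.4] rv [-3.055 -0.725 -0.009] F [ 0.4 -0.  -1.1] w 45.9
turn [-0.002 -0.006  0.547] shift now [  7.2 287.5  21.3] shift if turned first [155.9 241.6  21.4]
```

View pics/s36.png

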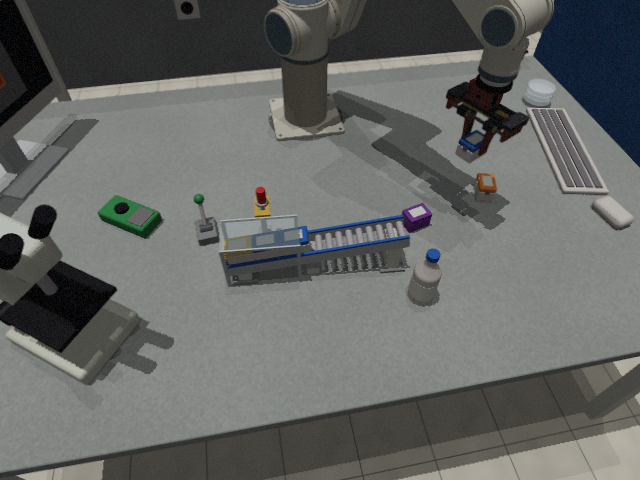

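```bash
python3 -m handwheel '[[[0,-0.003,0.11],[0,10,0],0],[[0,-0.003,0.11],[2,18,0],0],[[0,0,0.11],[6,26,0],0],[[0,0,0.11],[12,28,0],0],[[0,0,0.08],[18,28,0],0],[[0,0,0],[20,28,0],0],[[0,0,0],[20,28,0],0],[[0,0,0],[18,24,2],0],[[0,0,0],[12,16,2],0],[[0,0,0],[6,8,0],0]]'; python3 - <<'E'
from h import *
plan([606.2,77,165],-4.64,0.14)
E
```

```text
t: 47.35
ee_pos: [600.2, 111.8, 212.8]
orientation: [-3.137, 0.081, -0.004]
ft_force: [0.7, -0.2, -1.8]
width: 46.1
t 47.35 pos [600.2 111.8 212.8] rv [-3.137  0.081 -0.004] F [ 0.7 -0.2 -1.8] w 46.1
turn [ 0.137 -0.001  0.029] shift now [ 7.6 34.6 47.7] shift if turned first [ 8.8 40.5 42.5]
```

```bash
python3 -m handwheel '[[[0.06,0,0.012],[1,5,5],0],[[0.06,0,0.012],[2,8,8],0],[[0.012,0,0.003],[2,9,9],0],[[0,0,0],[1,8,9],0],[[0,0,0],[0,5,6],0],[[0,0,0],[0,2,3],0],[[0,0,0],[0,0,0],0],[[0,0,0],[0,0,0],0],[[0,0,0],[0,0,0],0],[[0,0,0],[0,0,0],0]]'; python3 - <<'E'
from h import *
plan([606.2,77,128],-4.64,0.14)
E
```

```text
t: 48.18
ee_pos: [604.9, 79.4, 170.3]
orientation: [-2.999, 0.097, -0.014]
ft_force: [0.4, 0.2, -0.9]
width: 46.2
t 48.18 pos [604.9  79.4 170.3] rv [-2.999  0.097 -0.014] F [ 0.4  0.2 -0.9] w 46.2
turn [-0.001 -0.002  0.016] shift now [ 1.3  8.2 41.5] shift if turned first [ 1.5  8.1 41.5]
```

```bash
python3 -m handwheel '[[[0,-0.002,0.008],[0.6,2,3],0],[[0,0,0.007],[0.4,2,6],0],[[0,0,0],[0,1.5,8],0],[[0,0,0],[0,1,8],0],[[0,0,0],[0,0.5,6],0],[[0,0,0],[0,0,4],0],[[0,0,0],[0,0,1],0],[[0,0,0],[0,0,0],0],[[0,0,0],[0,0,0],0],[[0,0,0],[0,0,0],0]]'; python3 - <<'E'
from h import *
plan([606.2,77,127],-4.64,0.14)
w=ctrl.get_image('wrist');save(w,'w37')
E
```

```text
t: 49.02
ee_pos: [605.9, 78.6, 129.6]
orientation: [-2.999, 0.119, -0.008]
ft_force: [0.1, -0.1, -1.6]
width: 45.8
t 49.02 pos [605.9  78.6 129.6] rv [-2.999  0.119 -0.008] F [ 0.1 -0.1 -1.6] w 45.8
turn [-0.001  0.     0.002] shift now [0.5 1.9 2.3] shift if turned first [0.5 1.9 2.3]
```

View pics/w37.png

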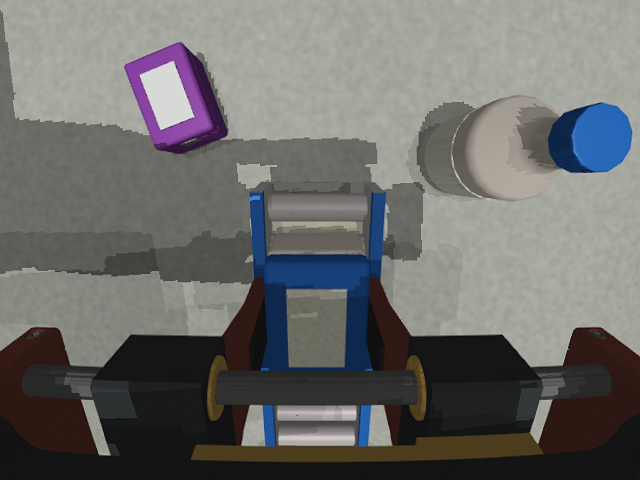

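```bash
python3 -m handwheel '[[[0,0,0],[0.3,0.5,1],0],[[0,0,0],[0,0,1],0],[[0,0,0],[0,0,0],0],[[0,0,0],[0,0,0],0.7],[[0,0,0],[0,0,0],0.8],[[0,0,0],[0,0,0],0.8],[[0,0,0],[0,0,0],0.9],[[0,0,0],[0,0,0],0.9],[[0,0,0],[0,0,0],0.9],[[0,0,0],[0,0,0],0.9]]'; python3 - <<'E'
from h import *
obs()
w=ctrl.get_image('wrist');save(w,'w38')
E
```

```text
t: 49.9
ee_pos: [608.0, 78.4, 129.8]
orientation: [-2.998, 0.119, -0.016]
ft_force: [0.0, -0.2, 0.1]
width: 78.8
t 49.9 pos [608.   78.4 129.8] rv [-2.998  0.119 -0.016] F [ 0.  -0.2  0.1] w 78.8
```

View pics/w38.png

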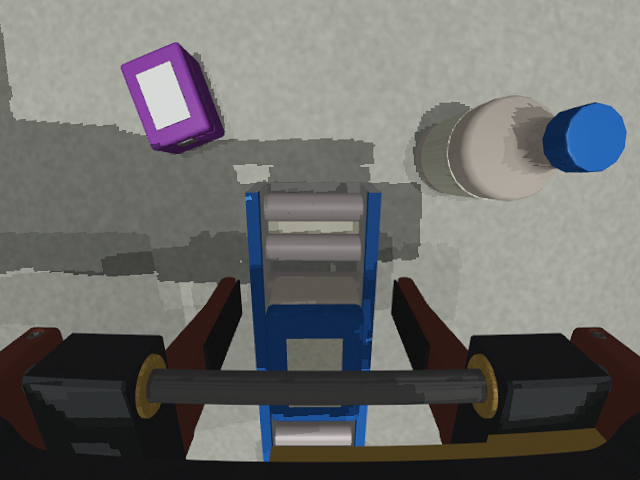

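```bash
python3 -m handwheel '[[[0,0,0],[0,0,-5],1],[[0,0,0],[0,0,-12],1],[[0,0,0],[0,0,-20],1],[[0,0,0],[0,0,-25],1],[[-0.07,0,0],[0,0,-28],1],[[-0.07,0,0],[0,0,-28],1],[[0,0,0],[0,0,-20],1],[[0,0,0],[0,0,-8],1],[[0,0,0],[0,0,0],1],[[0,0,0],[0,0,0],1]]'; for i in 1 2 3; do python3 -m handwheel '[[[0,0,0],[0,0,0],1],[[0,0,0],[0,0,0],1],[[0,0,0],[0,0,0],1],[[0,0,0],[0,0,0],1],[[0,0,0],[0,0,0],1],[[0,0,0],[0,0,0],1],[[0,0,0],[0,0,0],1],[[0,0,0],[0,0,0],1],[[0,0,0],[0,0,0],1],[[0,0,0],[0,0,0],0.5]]'; done; python3 - <<'E'
from h import *
obs()
s=ctrl.get_image('scene');save(s,'s39')
cv2.imwrite('pics/s39c.png',cv2.resize(s['pixels'][160:300,180:420,::-1],None,fx=3.3,fy=3.3))
t=ctrl.get_image('top')
O=np.array([594.2,-73,0]);u=np.array([-.081,-.9967,0])
for k in range(4):
    x=-144+(5-k)*64*np.cos(np.radians(8)); print('slot',k,np.round(O+x*u+[0,0,50+(205-x)*np.tan(np.radians(8))],1))
for q in('sample1','ref','pin_collar','notch','lever_tip','lever_base','lever','quarantine'):
  for p,n in((t,'top'),(s,'scene')):
    for r in ctrl.spot_point(p,q)[:6]: print(n,q,round(r['score'],2),np.round(c2w(p,r['position']),1))
E
```

```text
t: 50.78
ee_pos: [605.4, 61.2, 287.6]
orientation: [3.133, -0.131, 0.01]
ft_force: [-0.7, -0.6, -0.5]
width: 87.7
t: 51.62
ee_pos: [602.1, 59.8, 280.1]
orientation: [3.132, -0.134, -0.009]
ft_force: [0.8, 0.3, -0.6]
width: 84.1
t: 52.45
ee_pos: [602.3, 59.9, 280.6]
orientation: [3.133, -0.134, -0.008]
ft_force: [-0.6, 0.5, 0.3]
width: 84.4
t: 53.28
ee_pos: [602.3, 59.9, 280.6]
orientation: [3.133, -0.134, -0.008]
ft_force: [1.2, -0.8, 0.1]
width: 84.2
t 53.28 pos [602.3  59.9 280.6] rv [ 3.133 -0.134 -0.008] F [ 1.2 -0.8  0.1] w 84.2
slot 0 [ 580.2 -245.3   54.5]
slot 1 [ 585.3 -182.1   63.4]
slot 2 [ 590.5 -119.    72.3]
slot 3 [595.6 -55.8  81.2]
top sample1 0.97 [597.8 -57.1  84.6]
top sample1 0.54 [ 589.7 -115.3   71.1]
scene sample1 0.81 [ 586.9 -180.9   62.3]
scene sample1 0.8 [511.  207.1  -2.3]
scene sample1 0.72 [590.7 -53.8  79.8]
scene sample1 0.6 [ 592.2 -118.2   70.6]
top ref 0.66 [ 580.1 -244.6   51.4]
scene ref 0.85 [ 577.  -244.7   54. ]
top pin_collar 0.62 [ 479.2 -176.9  119. ]
scene pin_collar 0.46 [ 479.5 -185.4  117.7]
scene notch 0.95 [ 478.4 -182.9  119.3]
scene notch 0.16 [605.2  82.1 100.2]
top lever_tip 0.48 [ 414.1 -338.    94.6]
scene lever_tip 0.58 [ 409.5 -335.6   92.3]
top lever_base 0.72 [ 409.9 -337.    90.7]
top lever_base 0.62 [ 590.5 -114.8   70.2]
top lever_base 0.61 [ 364.2 -527.3   -2.6]
top lever_base 0.6 [ 4.446e+02 -3.293e+02 -1.000e-01]
scene lever_base 0.92 [ 450.3 -330.6    1.4]Traceback (most recent call last):
  File "<stdin>", line 11, in <module>
ValueError: it knows: hood, lane, lever_base, lever_tip, load, meter, notch, pin, pin_collar, quarantine, ref, sample, slot, wash_bottle
```

View pics/s39c.png

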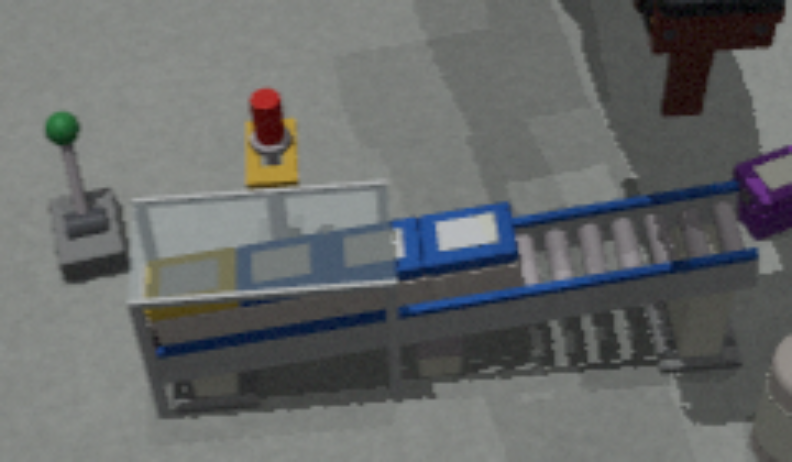

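All three samples sit in slots 1–3 behind ref (scene crop: lids in a row, tight), and no other blue lid is left. Now the lever. I close the jaws and go behind the knob on its -x side.

```bash
python3 -m handwheel '[[[0,0,-0.08],[-8,10,0],0],[[0,0,-0.08],[-15,20,0],0],[[0,0,-0.08],[-18,28,0],0],[[0,0,0],[-20,32,0],0],[[0,0,0],[-22,32,0],0],[[0,0,0],[-22,32,0],0],[[0,0,0],[-22,32,0],0],[[0,0,0],[-22,32,0],0],[[0,0,0],[-22,32,0],0],[[0,0,0],[-18,25,0],0]]'; python3 - <<'E'
from h import *
plan([365,-344,230],9)
E
```

```text
t: 54.82
ee_pos: [450.2, -243.3, 283.1]
orientation: [3.123, 0.28, -0.002]
ft_force: [0.5, -0.8, 0.4]
width: 0.5
t 54.82 pos [ 450.2 -243.3  283.1] rv [ 3.123e+00  2.800e-01 -2.000e-03] F [ 0.5 -0.8  0.4] w 0.5
turn [0.005 0.001 0.022] shift now [-101.7   83.6   53.8] shift if turned first [-99.9  86.1  53.1]
```

```bash
python3 -m handwheel '[[[0.004,0,0.01],[-12,10,0],0],[[0,0,0.01],[-16,14,4],0],[[0,0,0],[-18,16,8],0],[[0,0,0],[-18,16,10],0],[[0,0,0],[-14,12,10],0],[[0,0,0],[-8,6,8],0],[[0,0,0],[-3,2,4],0],[[0,0,0],[0,0,0],0],[[0,0,0],[0,0,0],0],[[0,0,0],[0,0,0],0]]'; python3 - <<'E'
from h import *
plan([365,-344,90],9)
w=ctrl.get_image('wrist');save(w,'w40')
s=ctrl.get_image('scene');save(s,'s40')
for p in(w,s):
 for q in('lever_tip','lever_base'):
    for r in ctrl.spot_point(p,q)[:3]: print(q,round(r['score'],2),np.round(c2w(p,r['position']),1))
E
```

```text
t: 55.65
ee_pos: [369.1, -342.6, 239.8]
orientation: [3.128, 0.234, 0.004]
ft_force: [-0.7, 0.6, -0.6]
width: 0.2
t 55.65 pos [ 369.1 -342.6  239.8] rv [3.128 0.234 0.004] F [-0.7  0.6 -0.6] w 0.2
turn [ 0.005 -0.002 -0.008] shift now [ -4.7  -0.  149.8] shift if turned first [ -4.3   0.8 149.8]
lever_tip 0.89 [ 408.3 -337.8   95.2]
lever_base 0.74 [ 447.  -331.2   -0.5]
lever_tip 0.74 [ 410.1 -339.    94.1]
lever_base 0.82 [ 450.1 -331.     1.8]
lever_base 0.62 [594.8 -54.2  77.9]
lever_base 0.23 [ 578.4 -243.4   52.3]
```

View pics/w40.png

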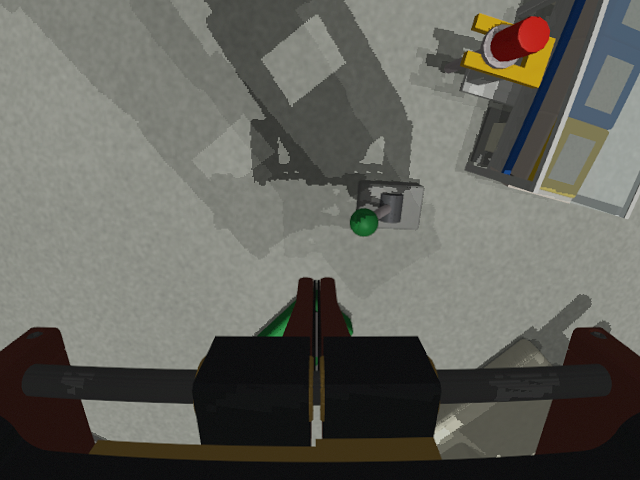

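```bash
python3 -m handwheel '[[[0.003,0,-0.012],[-1.5,0,6],0],[[0,0,-0.005],[-1,0,14],0],[[0,0,0],[-0.5,0,22],0],[[0,0,0],[0,0,25],0],[[0,0,0],[0,0,25],0],[[0,0,0],[0,0,20],0],[[0,0,0],[0,0,12],0],[[0,0,0],[0,0,6],0],[[0,0,0],[0,0,2],0],[[0,0,0],[0,0,0],0]]'; python3 - <<'E'
from h import *
plan([372,-343.5,88],10)
w=ctrl.get_image('wrist');save(w,'w41')
E
```

```text
t: 56.78
ee_pos: [368.0, -344.3, 102.2]
orientation: [3.124, 0.273, 0.01]
ft_force: [0.0, -0.2, -0.4]
width: 0.5
t 56.78 pos [ 368.  -344.3  102.2] rv [3.124 0.273 0.01 ] F [ 0.  -0.2 -0.4] w 0.5
turn [ 0.006 -0.006  0.   ] shift now [ 4.  -0.2 14.2] shift if turned first [ 4.  -0.1 14.2]
```

View pics/w41.png

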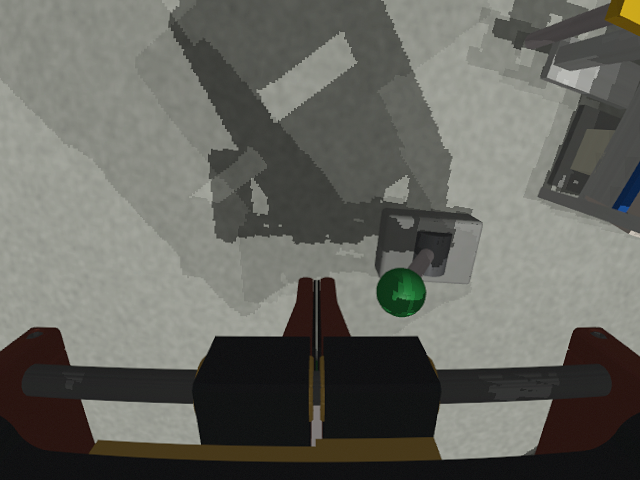

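```bash
python3 -m handwheel '[[[0.005,-0.005,0],[2,0,5],0],[[0,0,0],[3,0,5],0],[[0,0,0],[5,0,1],0],[[0,0,0],[6,0,0],0],[[0,0,0],[7,0,0],0],[[0,0,0],[7,0,0],0],[[0,0,0],[7,0,0],0],[[0,0,0],[7,0,0],0],[[0,0,0],[7,0,0],0],[[0,0,0],[7,0,0],0]]'; python3 - <<'E'
from h import *
plan([459.3,-329,88],10)
E
```

```text
t: 57.67
ee_pos: [432.4, -335.2, 94.7]
orientation: [3.123, 0.274, 0.007]
ft_force: [-0.9, 0.1, 0.5]
width: 0.3
t 57.67 pos [ 432.4 -335.2   94.7] rv [3.123 0.274 0.007] F [-0.9  0.1  0.5] w 0.3
turn [ 0.007 -0.004  0.   ] shift now [27.5 -1.5  6.8] shift if turned first [27.6 -1.5  6.7]
```

```bash
python3 -m handwheel '[[[0,0,0],[6,-0.3,2],0],[[0,0,0],[6,-0.3,2],0],[[0,0,0],[5,-0.3,1],0],[[0,0,0],[4,0,0],0],[[0,0,0],[2,0,0],0],[[0,0,0],[1,0,0],0],[[0,0,0],[0,0,0],0],[[0,0,0],[0,0,0],0],[[0,0,0],[0,0,0],0],[[0,0,0],[0,0,0],0]]'; python3 - <<'E'
from h import *
plan([459.3,-329,88],10)
w=ctrl.get_image('wrist');save(w,'w43')
for r in ctrl.spot_point(w,'lever_tip')[:3]: print(round(r['score'],2),np.round(c2w(w,r['position']),1))
E
```

```text
t: 58.5
ee_pos: [460.1, -329.1, 88.6]
orientation: [3.123, 0.275, 0.008]
ft_force: [-0.3, -0.6, 0.1]
width: 0.5
t 58.5 pos [ 460.1 -329.1   88.6] rv [3.123 0.275 0.008] F [-0.3 -0.6  0.1] w 0.5
turn [ 0.007 -0.004  0.001] shift now [-0.8 -0.2  0.6] shift if turned first [-0.8 -0.2  0.6]
0.59 [ 480.3 -333.7   94.3]
```

View pics/w43.png

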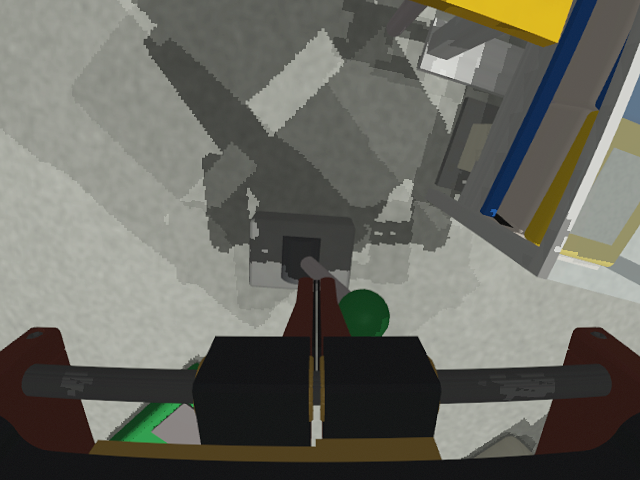

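The lever is well over in this view (knob at (364,314)), but there is no end-stop force yet. I push a little further.

```bash
python3 -m handwheel '[[[0,0,0],[1.5,0,0],0],[[0,0,0],[1.5,0,0],0],[[0,0,0],[1.5,0,0],0],[[0,0,0],[1.5,0,0],0],[[0,0,0],[1,0,0],0],[[0,0,0],[0,0,0],0],[[0,0,0],[0,0,0],0],[[0,0,0],[0,0,0],0],[[0,0,0],[0,0,0],0],[[0,0,0],[0,0,0],0]]'
```

```text
t: 59.43
ee_pos: [465.7, -327.8, 88.4]
orientation: [3.124, 0.275, 0.002]
ft_force: [-2.1, -0.3, -0.4]
width: 0.2
```

```bash
python3 -m handwheel '[[[0,0,0],[1,0,0],0],[[0,0,0],[1,0,0],0],[[0,0,0],[1,0,0],0],[[0,0,0],[0,0,0],0],[[0,0,0],[0,0,0],0],[[0,0,0],[0,0,0],0],[[0,0,0],[0,0,0],0],[[0,0,0],[0,0,0],0],[[0,0,0],[0,0,0],0],[[0,0,0],[0,0,0],0]]'
```

```text
t: 60.27
ee_pos: [465.7, -327.8, 88.4]
orientation: [3.125, 0.277, -0.007]
ft_force: [-2.7, 0.1, 1.6]
width: 0.4
```

The arm no longer advances, so the lever is at its stop. I back off and rise clear.

```bash
python3 -m handwheel '[[[0,0,0],[-4,0,0],0],[[0,0,0],[-8,0,0],0],[[0,0,0],[-12,0,0],0],[[0,0,0],[-14,0,0],0],[[0,0,0],[-12,0,-4],0],[[0,0,0],[-6,0,-12],0],[[0,0,0],[0,0,-20],0],[[0,0,0],[0,0,-25],0],[[0,0,0],[0,0,-25],0],[[0,0,0],[0,0,-25],0]]';python3 -m handwheel '[[[0,0,0],[-8,0,-25],0],[[0,0,0],[-12,0,-20],0],[[0,0,0],[-14,0,-10],0],[[0,0,0],[-14,0,-5],0],[[0,0,0],[-10,0,0],0],[[0,0,0],[-5,0,0],0],[[0,0,0],[0,0,0],0],[[0,0,0],[0,0,0],0],[[0,0,0],[0,0,0],0],[[0,0,0],[0,0,0],0]]'; python3 - <<'E'
from h import *
obs()
s=ctrl.get_image('scene');save(s,'s44');t=ctrl.get_image('top');save(t,'t44')
cv2.imwrite('pics/s44c.png',cv2.resize(s['pixels'][160:300,180:420,::-1],None,fx=3.3,fy=3.3))
for q in('sample1','ref','pin_collar','notch','lever_tip','quarantine','wash_bottle','meter'):
  for p,n in((t,'top'),(s,'scene')):
    for r in ctrl.spot_point(p,q)[:5]: print(n,q,round(r['score'],2),np.round(c2w(p,r['position']),1))
E
```

```text
t: 61.1
ee_pos: [396.9, -335.1, 198.6]
orientation: [-3.124, -0.271, 0.018]
ft_force: [0.2, 0.3, -0.4]
width: 0.8
t: 61.93
ee_pos: [326.2, -347.8, 267.5]
orientation: [3.13, 0.263, -0.008]
ft_force: [-0.9, 0.0, 0.2]
width: 0.3
t 61.93 pos [ 326.2 -347.8  267.5] rv [ 3.13   0.263 -0.008] F [-0.9  0.   0.2] w 0.3
top sample1 0.68 [5.118e+02 2.083e+02 3.000e-01]
top sample1 0.66 [ 589.5 -113.8   71.6]
top sample1 0.64 [596.6 -57.1  82.4]
scene sample1 0.83 [ 591.9 -122.1   72. ]
scene sample1 0.71 [510.6 205.5  -3.2]
scene sample1 0.67 [593.7 -55.6  78.8]
scene sample1 0.61 [431.4 426.9  -0.5]
scene sample1 0.59 [ 586.3 -185.7   62.8]
scene ref 0.73 [601.7   8.3  89.9]
scene ref 0.61 [ 576.9 -241.1   51.6]
top pin_collar 0.7 [ 586.1 -121.1   72.2]
top pin_collar 0.54 [ 481.3 -180.   119. ]
scene pin_collar 0.55 [ 481.4 -183.2  117.7]
top notch 0.69 [ 477.3 -186.6  122.6]
scene notch 0.72 [ 480.9 -185.5  118.6]
scene notch 0.22 [ 584.5 -178.5   67.9]
top lever_tip 0.58 [ 485.1 -330.6   92.5]
top lever_tip 0.35 [ 584.7 -116.5   70.4]
scene lever_tip 0.48 [ 487.2 -329.3   91.6]
top quarantine 0.88 [431.2 430.6  -0.6]
scene quarantine 0.9 [432.2 428.8  -2.5]
top wash_bottle 0.73 [720.1 149.5   2.3]
top wash_bottle 0.31 [ 479.2 -182.   117.9]
scene wash_bottle 0.71 [7.254e+02 1.482e+02 7.000e-01]
scene meter 0.56 [ 368.7 -529.2   -2.7]
scene meter 0.23 [ 590.9 -113.8   74. ]
```

View pics/s44c.png

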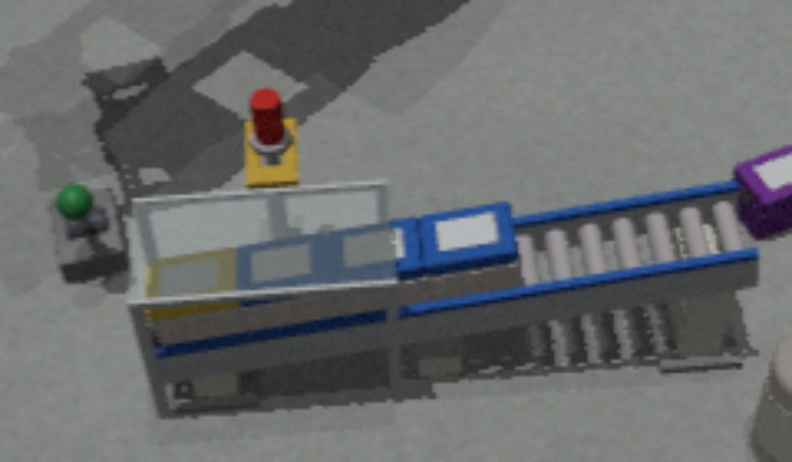

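View pics/t44.png

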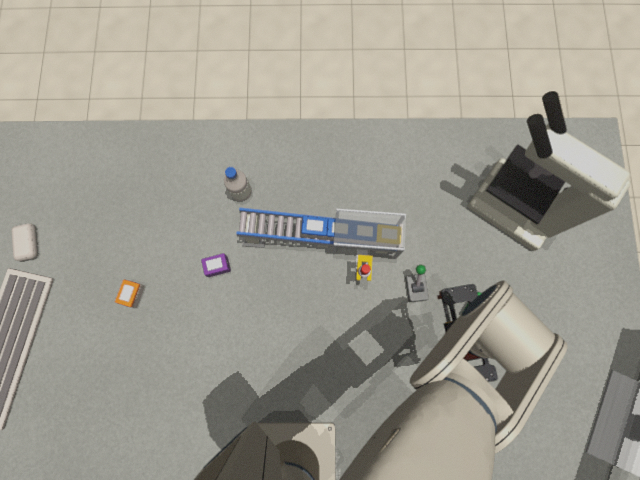

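The final pictures agree. The queue is ref plus three blue cases in a tight row (top px 390, 366, 341 and 316, row about 230). The pin hangs upright in the fork (365,268), and the lever knob is over at (420,269), about (486,-330) mm. Quarantine, bottle and meter have not moved, and the robot is clear.

```bash
python3 -c "
from workcell import ctrl
print(ctrl.close_job())"
```

```text
the job is handed in; nothing more can be done
None
```

The feeder is set up, and I handed the job in at about 62 s; the hand-in gives no verdict.

- **Pin and reference case:** I drew the pin straight up and hung it by its collar in the yellow notch. In my last check it was upright and within a few mm of the notch centre. The reference case rolled to the stop.
- **Specimen cases:** Three blue-lidded cases were present. One had been knocked aside early on, so I found it again in the pictures. All three were released lid up at the upper end, rolled down and are in queue places 2 to 4, tight behind the reference case.
- **Lever:** I pushed it to its end stop. The knob is now at about (486, -330) mm, which matches fully thrown.
- **Left alone:** The orange quarantine case and the bottle read where they started to within a few mm. So did the meter, though only the scene camera reported it because the arm hid it from the top camera. The purple look-alike was not touched. The robot was clear of everything at hand-in.

In the last check the networks gave some false labels, such as the purple case read as a specimen and a second reference case at an empty part of the lane. The top camera also missed the reference case and the second queue place under the hood. The pictures and the scene camera settled these, and nothing else disagreed.

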